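# Load and lock a busbar coating jig with a loose crank

### The arm

A 7-joint arm with a two-finger parallel gripper is mounted at the origin on the work surface. World frame = base frame: x ahead of the robot, y to its left, z up, the work surface at z = 0. Lengths are in m, angles in rad, forces in N, time in s.
With the tool pointing down it reaches from about 0.35 to 0.9 m from the base axis. Payload 8.1 kg.
Tool frame: the origin (TCP) lies midway between the tips of the shut fingers; the grasp point (between the pads) lies 19 mm behind it (arm.hold_point_z is the z of the grasp point in the tool frame, in m); z points along the fingers, y is the line along which they close (so a half turn about z gives the same grasp; the last joint's range is limited). The gripper opens to 92 mm and grips with 3 to 60 N. Pads are 19 mm wide; open, the fingers measure 130 mm over their backs; the gripper's body (75 mm by 190 mm) begins 47 mm behind the grasp point.
Start: joints at [-1.332, 0.434, 0.025, 1.573, -0.012, 1.134, -0.075], TCP at [0.21, 0.589, 0.191] pointing down, gripper open.
Joint ranges: [-2.62, 2.62], [-0.44, 2.09], [-1.27, 1.32], [0.08, 2.57], [-1.32, 4.46], [0.12, 2], [-2.74, 2.74]. Speed limits (rad/s): [2.22, 2.22, 3.01, 3.01, 3.14, 3.14, 3.14].

### API

Orientations are given as a rotation vector (axis times angle).
In Python, from cell import arm, get_image, camera_params, job gives the robot as it stands.
- The arm moves only by the tool send_rows, never from a script. Its argument "deltas" is a list of rows, each a list of 3 entries, a list of its own where there are three numbers: the shift along the world's x, y, z in m, then the turn, a rotation vector about the world's x, y, z in rad, then the finger opening in m, from 0 to 0.0918. In form: [[[tx, ty, tz], [ax, ay, az], gripper], ...]. A call has exactly 10 rows; each row shifts and turns the commanded pose from where the row before left it; what a row does not reach is not made up. A row lasts 1/10 s, in which the tool goes at most 50 mm and 8.59 degrees, less where a joint would pass 70% of its speed; a pose out of reach is approached as far as the arm can. A call with a gripper value outside its range is refused whole. The fingers move at their own pace and stop on an object; "force" is the grip in N (left out, the last holds). Time passes only in rows, so rows that do not move let the fingers close, or fill a call up. It gives the time, the measured TCP pose, the force and the opening at its end, in the units of the state.
- arm.observe(): the state, without advancing time (a new reading comes with each control period).
- get_image(name): name is "side" or "top" or "wrist"; returns the picture (420x560x3 uint8, red, green, blue); there is no depth.
- camera_params(name): a dict with "fov_y" (degrees; the focal length in pixels is half the picture's height over the tangent of half this angle, whatever the lens; pixels are square), "cx", "cy" (the principal point, pixels), "rvec" (rotation vector, rad) and "tvec" (3), from world to camera coordinates, as OpenCV has them. Camera axes: x right, y down, z forward; pixel columns grow to the right and rows downward; lengths in m; the calibration is good to about 2 mm. A picture is of the moment at which its call begins: read the wrist's pose just before it. camera_params takes no time and is no camera call; for the wrist camera it gives the pose at the moment of the call.
- job.sign_off(): hands the job in, once; it reports no verdict.
The state is a dict: "clock": time; "joints": joint angles; "dq": joint speeds; "joint_efforts": joint torques, N m; "position": TCP position; "ee_rot": TCP orientation; "force": force on the tool from outside, world axes, zero at the start; "ft_torque": the same for the moment, N m; "width": opening from 0.0 (shut) to 1.0 (fully open).
Only numpy, scipy, OpenCV 4.12 (cv2) and the standard library are available. Lean on these libraries where they do the work, as an engineer would, in place of code of your own. Each camera call takes 0.05 s, during which the arm holds its last target. There are 200 camera calls.

### The job

Load every copper conductor lying on the mat into the aluminium jig, one per V nest (any nest), lying in both V plates and pushed fully home against the fence. Then take the loose crank from the blue tray, seat it down over the hidden hex in the drive well and turn it clockwise until the keeper bar is fully closed, and finally lift the crank off and stand it back upright in the blue tray. Leave the bottle, mug and brush alone.

Things in the scene. Friction and masses are not known exactly. Their poses are not given: they have to be found in the camera images.
- bar0: copper conductor, 150 mm long: a round red-coated shank of 26 mm diameter and 110 mm length between two square copper terminal blocks (20 mm long, 30 x 30 mm). Origin at its centre, x along its length (either way round). 0.3 kg. It lies on the mat on its square blocks, axis 15 mm above the mat; up to three are there and absent ones read None
- bar1: copper conductor, 150 mm long: a round red-coated shank of 26 mm diameter and 110 mm length between two square copper terminal blocks (20 mm long, 30 x 30 mm). Origin at its centre, x along its length (either way round). 0.3 kg. It lies on the mat on its square blocks, axis 15 mm above the mat; up to three are there and absent ones read None
- bar2: copper conductor, 150 mm long: a round red-coated shank of 26 mm diameter and 110 mm length between two square copper terminal blocks (20 mm long, 30 x 30 mm). Origin at its centre, x along its length (either way round). 0.3 kg. It lies on the mat on its square blocks, axis 15 mm above the mat; up to three are there and absent ones read None
- mat: green rubber mat, 280 (x) x 190 (y) x 4 mm, fixed; origin under its centre. The conductors start on it. Mat and tray lie one to the left and one to the right of the jig, either way round
- jig: fixed aluminium jig: base plate 250 (x) x 342 (y) mm, top 16 mm above the table, with three V nests, a fence at its far (+x) side, a dark steel keeper bar at its near side and, at its right (-y) end, the grey drive housing. Origin on the table, x towards the fence, z up
- nest0 (a point): leftmost (+y) V nest: where the centre of a home conductor lies, 55 mm above the table; x along the groove towards the fence, z up. Two 8 mm V plates (90 degree V, mouth 40 mm, tips at axis height) 35 mm before and beyond this point carry the red shank; 62 mm between them is free for the fingers. The fence face (back stop) is 75 mm beyond (+x). Nests are 80 mm apart
- nest1 (a point): middle V nest: where the centre of a home conductor lies, 55 mm above the table; x along the groove towards the fence, z up. Two 8 mm V plates (90 degree V, mouth 40 mm, tips at axis height) 35 mm before and beyond this point carry the red shank; 62 mm between them is free for the fingers. The fence face (back stop) is 75 mm beyond (+x). Nests are 80 mm apart
- nest2 (a point): right V nest: where the centre of a home conductor lies, 55 mm above the table; x along the groove towards the fence, z up. Two 8 mm V plates (90 degree V, mouth 40 mm, tips at axis height) 35 mm before and beyond this point carry the red shank; 62 mm between them is free for the fingers. The fence face (back stop) is 75 mm beyond (+x). Nests are 80 mm apart
- keeper (a joint): position (m) of the keeper bar, a dark steel bar 30 mm high across the near ends of the nests: 0 to 0.007 at the start (open; at 0 its face is 111 mm before the nest points), 0.035 fully closed, at its end stop, 1 mm short of the ends of home conductors. Turning the hex clockwise seen from above closes it, 9.7 mm per radian (3.6 rad in all); it stays put
- spindle_seat (a point): centre of the drive well floor, 40 mm above the table, z up the vertical spindle. A round wall (inside 58, outside 72 mm diameter, 26 mm high) hides a steel hex, 30 mm across flats, 16 mm high, with a tapered round pilot on top (29 mm diameter at its foot, 9 mm high). Hex angle not given: feel for it; the crank drops on within 7 degrees, every 60 degrees. It takes 0.3 N m to turn
- crank: loose crank, 0.45 kg (mostly the steel hub), standing on its socket. Origin: centre of the open underside of its socket, z up, x along the arm; at spindle_seat when seated, 16 mm above it while resting on the hex. Hub 50 mm diameter, 54 mm high; hex socket 32 mm across flats (two flats face y), 28 mm deep. Flat arm 20 mm wide, height 42 to 54 mm, out to x = 94 mm
- crank_head (a point): middle of the crank's square grip head on top of the hub, 30 x 30 mm (sides along the crank's x and y), 34 mm high; this point is 71 mm above the crank's origin, on its axis. Axes as the crank's
- crank_handle (a point): middle of the crank's upright black handle, 24 mm diameter, 58 mm high, fixed to the arm (does not spin); 80 mm from the crank's axis, 83 mm above its origin. Axes as the crank's
- tray: fixed blue open tray, 190 (x) x 170 (y) x 28 mm, walls 4 mm, floor 4 mm thick; origin under its centre. The crank starts in it and goes back to it: hub standing on the tray's floor, the arm may hang over the wall
- flask: white bottle, 60 mm diameter, 170 mm high, bystander; origin under its centre
- cup: white mug, 80 mm diameter, 90 mm high, bystander; origin under its centre
- brush: hand brush lying on the table, bystander
There are look-alikes about, which are no part of the job. What is shaped like the bar0 but purple is not meant. What is shaped like the bar1 but green is not meant.

How it is judged:
On the way, in this order (a step that is already met when the one before it is completed fails the run):
1. every conductor is home in a V nest, with the keeper bar still open (((distance between bar0 and nest0 below 0.004 m and angle between the x axis of bar0 and the x axis of nest0, either way round below 0.06 rad) or (distance between bar0 and nest1 below 0.004 m and angle between the x axis of bar0 and the x axis of nest1, either way round below 0.06 rad) or (distance between bar0 and nest2 below 0.004 m and angle between the x axis of bar0 and the x axis of nest2, either way round below 0.06 rad)) and ((distance between bar1 and nest0 below 0.004 m and angle between the x axis of bar1 and the x axis of nest0, either way round below 0.06 rad) or (distance between bar1 and nest1 below 0.004 m and angle between the x axis of bar1 and the x axis of nest1, either way round below 0.06 rad) or (distance between bar1 and nest2 below 0.004 m and angle between the x axis of bar1 and the x axis of nest2, either way round below 0.06 rad)) and ((distance between bar2 and nest0 below 0.004 m and angle between the x axis of bar2 and the x axis of nest0, either way round below 0.06 rad) or (distance between bar2 and nest1 below 0.004 m and angle between the x axis of bar2 and the x axis of nest1, either way round below 0.06 rad) or (distance between bar2 and nest2 below 0.004 m and angle between the x axis of bar2 and the x axis of nest2, either way round below 0.06 rad)) and value of joint keeper below 0.012 m), for 0.2 s.
2. the crank is seated on the hex, with the keeper bar still open (distance between crank and spindle_seat below 0.005 m and angle between the z axis of crank and the z axis of jig, either way round below 0.07 rad and value of joint keeper below 0.02 m), for 0.2 s.
3. the keeper bar is fully closed, with the crank on the hex (distance between crank and spindle_seat below 0.005 m and angle between the z axis of crank and the z axis of jig, either way round below 0.07 rad and value of joint keeper above 0.0335 m), for 0.2 s.
At the end, for the whole second after the job is handed in: every conductor present lies released in a V nest, centre within 4 mm of the nest point, axis within 0.06 rad of the groove; keeper at 33 mm or more (35 is closed); the crank stands still and upright (within 0.1 rad) on the tray floor, hub inside the walls (((distance between bar0 and nest0 below 0.004 m and angle between the x axis of bar0 and the x axis of nest0, either way round below 0.06 rad) or (distance between bar0 and nest1 below 0.004 m and angle between the x axis of bar0 and the x axis of nest1, either way round below 0.06 rad) or (distance between bar0 and nest2 below 0.004 m and angle between the x axis of bar0 and the x axis of nest2, either way round below 0.06 rad)) and ((distance between bar1 and nest0 below 0.004 m and angle between the x axis of bar1 and the x axis of nest0, either way round below 0.06 rad) or (distance between bar1 and nest1 below 0.004 m and angle between the x axis of bar1 and the x axis of nest1, either way round below 0.06 rad) or (distance between bar1 and nest2 below 0.004 m and angle between the x axis of bar1 and the x axis of nest2, either way round below 0.06 rad)) and ((distance between bar2 and nest0 below 0.004 m and angle between the x axis of bar2 and the x axis of nest0, either way round below 0.06 rad) or (distance between bar2 and nest1 below 0.004 m and angle between the x axis of bar2 and the x axis of nest1, either way round below 0.06 rad) or (distance between bar2 and nest2 below 0.004 m and angle between the x axis of bar2 and the x axis of nest2, either way round below 0.06 rad)) and linear speed of each of bar0, bar1, bar2, crank below 0.02 m/s and contact force between each of bar0, bar1, bar2 and the fingers below 0.05 N and value of joint keeper above 0.033 m and x of crank in the frame of tray between -0.075 and 0.075 m and y of crank in the frame of tray between -0.065 and 0.065 m and z of crank in the frame of tray below 0.008 m and angle between crank's own z axis and vertical below 0.1 rad); the robot touches nothing.
It fails at once if the bottle is disturbed (moved over 20 mm) (distance of flask from where it was at the start of the episode above 0.02 m).
It fails at once if the mug is disturbed (moved over 20 mm) (distance of cup from where it was at the start of the episode above 0.02 m).
It fails at once if the brush is disturbed (moved over 20 mm) (distance of brush from where it was at the start of the episode above 0.02 m).
Of bar0, bar1, bar2 only 2 to 3 are there at a start; the rules pass over those that are not, and their reading is None.
At some moment in a run one of bar0, bar1, bar2 may be knocked a few centimetres aside while the robot is not near it.
It also fails if it takes over 200 s, if anything falls off the work surface, if the arm or the gripper's body presses on something with over 40 N, if the wrist force passes 120 N, or if a joint passes its speed limit or range.

## Working session

There is one attempt and no reset: what is moved stays moved. The work goes in short steps, Python scripts to look and compute and a tool call to move; the robot and the scene stay as the last step left them, time stands still between calls to the robot, and variables do not carry over. Pictures are saved under pics/ and viewed, on a budget of 14 in all, crops included, one or two more only if the job needs it, and the job is handed in when it is done.

Besides the shell and the picture viewer there is one more tool, called after "Emit:" by a JSON object that holds its "method" and its "body". send_rows: Moves the arm, as the interface text tells. Its arguments: {"type":"object","properties":{"deltas":{"type":"array","items":{"type":"array"}},"force":{"type":"number"}},"required":["deltas"]}

```bash
ls; mkdir -p pics; python3 - <<'E'
from cell import arm,get_image,camera_params
import cv2,json
print(arm.observe(), arm.hold_point_z)
for n in("top","side","wrist"):
    p=camera_params(n);print(n,p)
    cv2.imwrite(f"pics/{n}0.png",get_image(n)[:,:,::-1])
E
```

```text
pics
{'clock': 0.0, 'joints': array([-1.3315999 ,  0.43519401,  0.02498798,  1.57406533, -0.01159278,
        1.13395438, -0.07511388]), 'dq': array([-0.00038343, -0.00178929, -0.00061995, -0.00083804, -0.00163443,
       -0.00132038, -0.00240381]), 'joint_efforts': array([-1.21688154e-03, -6.67844367e+01,  9.84194018e-01, -3.14463794e+01,
       -6.07051374e-02,  4.24821989e-02,  1.85726058e-04]), 'position': array([0.20937703, 0.58832358, 0.19037545]), 'ee_rot': array([-5.34410378e-01, -3.09569829e+00,  2.31287115e-03]), 'force': array([-0.23894276, -0.04389382, -0.14490435]), 'ft_torque': array([ 0.00069525,  0.03836823, -0.00172843]), 'width': 1.0029120565037641} -0.0188
top {'fov_y': 48.39692530864927, 'cx': 280.7508907790905, 'cy': 205.4514218980499, 'rvec': array([ 2.14471501, -2.1198973 ,  0.21728535]), 'tvec': array([0.03928336, 0.50856712, 1.50785443])}
side {'fov_y': 56.19300884782547, 'cx': 278.36839048501287, 'cy': 211.0344274628237, 'rvec': array([ 2.11164023, -0.86013051,  0.4414874 ]), 'tvec': array([-0.3210473 ,  0.29586275,  1.0531751 ])}
wrist {'fov_y': 61.56522391230849, 'cx': 277.33871414352706, 'cy': 209.31580684887493, 'rvec': array([-2.37076468, -1.67043948, -0.23643327]), 'tvec': array([-0.62452612, -0.03443438,  0.39082161])}
```

View pics/top0.png

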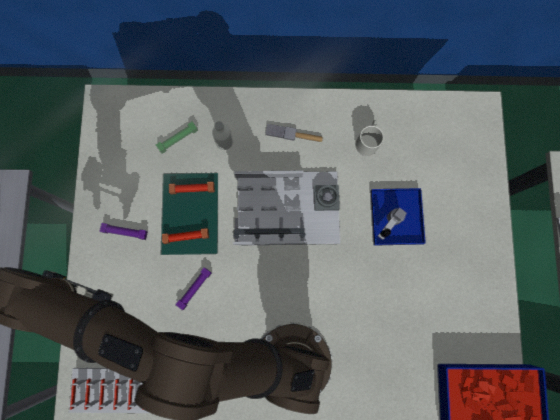

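View pics/side0.png

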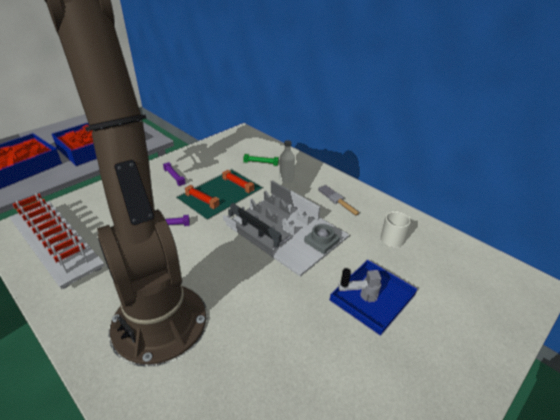

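Top view: two red/copper bars on the green mat at (191,187) and (185,236). The purple pieces at (123,230) and (194,288) and the green one at (177,136) lie off the mat, so they are decoys. The jig is at (286,208), the drive well at (326,195), the blue tray at (398,216) and the crank at (392,222). The bystanders are the bottle (222,135), brush (293,132) and mug (370,138). I'll measure these and make one enlarged crop to confirm.

```bash
cat > h.py <<'E'
import numpy as np,cv2
from cell import arm,get_image,camera_params
def P(n):
    p=camera_params(n);p['f']=210/np.tan(np.radians(p['fov_y'])/2);p['R']=cv2.Rodrigues(p['rvec'])[0];return p
def ray(p,uv,z):
    uv=np.atleast_2d(np.asarray(uv,float))
    d=np.c_[(uv[:,0]-p['cx'])/p['f'],(uv[:,1]-p['cy'])/p['f'],np.ones(len(uv))]@p['R']
    c=-p['R'].T@p['tvec'];return c+d*((z-c[2])/d[:,2])[:,None]
def proj(p,X):
    c=np.atleast_2d(X)@p['R'].T+p['tvec'];return np.c_[c[:,0]/c[:,2]*p['f']+p['cx'],c[:,1]/c[:,2]*p['f']+p['cy']]
def blobs(m,amin):
    m=cv2.morphologyEx(m.astype(np.uint8),cv2.MORPH_CLOSE,np.ones((3,3)))
    n,l,s,c=cv2.connectedComponentsWithStats(m)
    return [(c[i],s[i],cv2.minAreaRect(cv2.findContours((l==i).astype(np.uint8),0,2)[0][0])) for i in range(1,n) if s[i,4]>=amin]
def world_rect(p,m,z,amin):
    """minAreaRect of blobs in world plane z: centre, sides, angle of long side"""
    m=cv2.morphologyEx(m.astype(np.uint8),cv2.MORPH_CLOSE,np.ones((3,3)));out=[]
    for c in cv2.findContours(m,0,2)[0]:
        if cv2.contourArea(c)<amin: continue
        w=ray(p,c[:,0],z)[:,:2];b=cv2.boxPoints(cv2.minAreaRect((w*1000).astype(np.float32)))
        e=[b[1]-b[0],b[2]-b[1]];e.sort(key=np.linalg.norm)
        out.append((b.mean(0).round(1),[round(float(np.linalg.norm(x)),1) for x in e],round(float(np.arctan2(e[1][1],e[1][0])),3),c[:,0].mean(0).round()))
    return out
E
python3 - <<'E'
from h import *
p=P("top");im=cv2.imread("pics/top0.png");hsv=cv2.cvtColor(im,cv2.COLOR_BGR2HSV);H,S,V=cv2.split(hsv)
print("cam",-p['R'].T@p['tvec'])
print("bars",world_rect(p,((H<14)|(H>172))&(S>120)&(V>100),.021,60))
print("tray",world_rect(p,(abs(H.astype(int)-118)<10)&(S>180)&(V>60),.028,500))
print("mat",world_rect(p,(abs(H.astype(int)-80)<15)&(S>80),.004,1500))
side=P("side")
c=im[155:255,155:435];cv2.imwrite("pics/c1.png",cv2.resize(c,None,fx=2.85,fy=2.85,interpolation=cv2.INTER_CUBIC))
print(ray(p,[[233,172],[339,172],[339,244],[234,244],[326,195]],.016).round(4))
E
```

```text
cam [0.2215737  0.07129802 1.57468421]
bars [(array([ -86.5, -638. ], dtype=float32), [150.1, 287.2], 1.57, array([499., 391.])), (array([405.8, 364.7], dtype=float32), [30.8, 149.5], -1.426, array([182., 237.])), (array([571. , 350.3], dtype=float32), [32.2, 148.6], -1.507, array([188., 188.]))]
tray [(array([ 481.5, -348.9], dtype=float32), [166.9, 187.2], 0.035, array([401., 217.]))]
mat [(array([-15.8, 823.9], dtype=float32), [148.8, 224.9], 0.006, array([ 33., 368.])), (array([401.9, 823.8], dtype=float32), [147.0, 263.8], -0.003, array([ 44., 238.])), (array([ 292.7, -819.3], dtype=float32), [142.7, 645.7], -0.001, array([534., 260.])), (array([487.6, 354.3], dtype=float32), [184.0, 276.0], 0.019, array([189., 216.])), (array([ 796.7, -530.2], dtype=float32), [362.9, 863.2], 1.564, array([486., 121.])), (array([761.2, 634.7], dtype=float32), [437.0, 836.5], 1.555, array([ 97., 121.]))]
[[ 0.6285  0.2098  0.016 ]
 [ 0.6339 -0.1551  0.016 ]
 [ 0.3851 -0.1518  0.016 ]
 [ 0.3809  0.1994  0.016 ]
 [ 0.5522 -0.1095  0.016 ]]
```

View pics/c1.png

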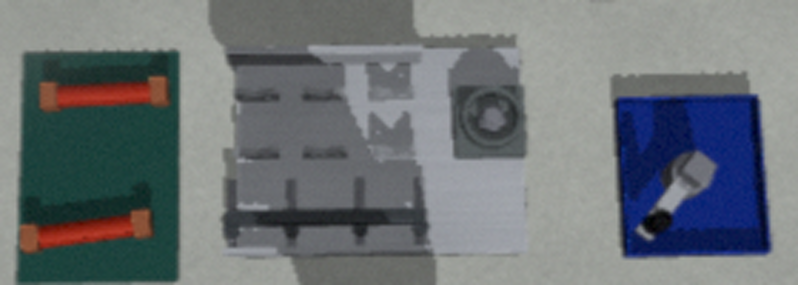

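The crop confirms it: the red shanks with copper blocks on the mat are the two bars, measured at 150x30 mm. Next is a closer look at the jig with the wrist camera.

Emit:
{"method": "send_rows", "body": {"deltas": [[[0.02, -0.036, 0.02], [0, 0, 0.034], 0.0918], [[0.02, -0.036, 0.02], [0, 0, 0.034], 0.0918], [[0.02, -0.036, 0.02], [0, 0, 0.034], 0.0918], [[0.02, -0.036, 0.02], [0, 0, 0.034], 0.0918], [[0.02, -0.036, 0.02], [0, 0, 0.034], 0.0918], [[0.02, -0.036, 0.02], [0, 0, 0.034], 0.0918], [[0.02, -0.036, 0.02], [0, 0, 0.034], 0.0918], [[0.02, -0.036, 0.02], [0, 0, 0.034], 0.0918], [[0.02, -0.036, 0.02], [0, 0, 0.034], 0.0918], [[0.02, -0.036, 0.02], [0, 0, 0.034], 0.0918]]}}

```text
clock: 1.15
position: [0.4099, 0.2271, 0.3919]
ee_rot: [-0.001, -3.142, -0.0]
force: [1.2, 0.4, 0.5]
width: 1.0
```

Emit:
{"method": "send_rows", "body": {"deltas": [[[0.008, -0.04, 0.01], [0, 0, 0], 0.0918], [[0.008, -0.04, 0.01], [0, 0, 0], 0.0918], [[0.008, -0.04, 0.01], [0, 0, 0], 0.0918], [[0.008, -0.04, 0.01], [0, 0, 0], 0.0918], [[0.008, -0.04, 0.01], [0, 0, 0], 0.0918], [[0, 0, 0], [0, 0, 0], 0.0918], [[0, 0, 0], [0, 0, 0], 0.0918], [[0, 0, 0], [0, 0, 0], 0.0918], [[0, 0, 0], [0, 0, 0], 0.0918], [[0, 0, 0], [0, 0, 0], 0.0918]]}}

```text
clock: 2.15
position: [0.4493, 0.0298, 0.4408]
ee_rot: [-0.0, -3.141, 0.0]
force: [0.7, -0.3, 0.1]
width: 1.001
```

```bash
python3 - <<'E'
from h import *
o=arm.observe();print(o['clock'],o['position'],o['ee_rot'],o['joints'].round(2))
p=P("wrist");print(-p['R'].T@p['tvec'],p['R'][2],ray(p,[[0,0],[559,0],[559,419],[0,419]],0).round(3).tolist())
np.save("w1.npy",p,allow_pickle=True)
cv2.imwrite("pics/w1.png",get_image("wrist")[:,:,::-1])
E
```

```text
2.15 [0.4493091  0.02980197 0.44083208] [-2.03427623e-05 -3.14096599e+00  2.27552101e-04] [-0.59  0.01  0.42  1.52 -0.    1.61  1.4 ]
[0.37441707 0.03004282 0.6345549 ] [ 2.78578694e-01 -1.72984842e-04 -9.60413391e-01] [[0.209, -0.413, 0.0], [0.211, 0.481, 0.0], [1.054, 0.667, 0.0], [1.052, -0.599, 0.0]]
```

View pics/w1.png

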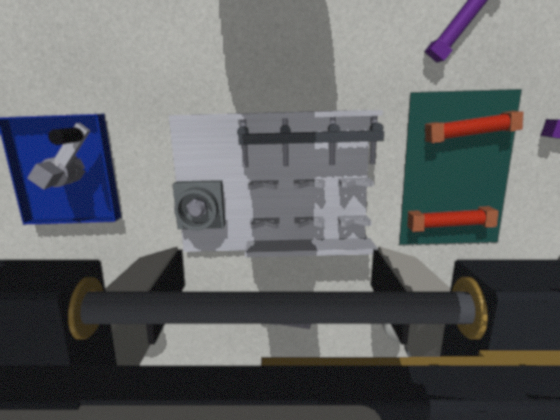

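Wrist view: tray at (60,165), well at (199,207), keeper at y≈132, V plates at about (264,183)/(264,220), (300,..), (350,..), fence at y≈245, and bars at (475,127) and (454,218). I'll enlarge the jig.

```bash
python3 - <<'E'
import cv2
im=cv2.imread("pics/w1.png")[105:260,165:390]
cv2.imwrite("pics/w1c.png",cv2.resize(im,None,fx=3.5,fy=3.5,interpolation=cv2.INTER_CUBIC))
E
```

```text
(no output)
```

View pics/w1c.png

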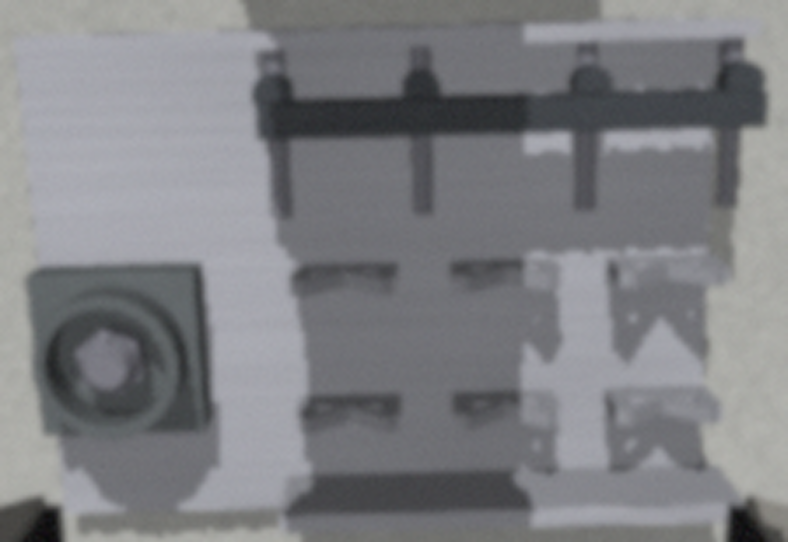

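```bash
python3 - <<'E'
from h import *
p=np.load("w1.npy",allow_pickle=True).item()
def q(x,y,z): return ray(p,[165+(x+.5)/3.5-.5,105+(y+.5)/3.5-.5],z)[0,:2].round(4)
print("near edge",q(14,35,.016),q(768,22,.016))
print("near V centers",[q(*a,.055) for a in((347,268),(500,266),(670,264))])
print("far V centers",[q(*a,.055) for a in((350,398),(502,396),(664,394))])
print("fence top front?",[q(x,y,z) for x,y in((290,476),(735,470)) for z in(.06,.07,.08)])
print("fence bottom?",[q(x,y,.016) for x,y in((290,513),(735,505))])
print("well rim",q(113,362,.066),q(38,362,.066),q(188,362,.066),q(113,285,.066),q(113,435,.066),"pilot",q(105,358,.065))
print("keeper",[q(x,y,.05) for x,y in((262,138),(766,124))])
t=P("top");im=cv2.imread("pics/top0.png")
def tq(x,y,z): return ray(t,[155+(x+.5)/2.85-.5,155+(y+.5)/2.85-.5],z)[0,:2].round(4)
print("top well",tq(491,118,.066),"V",[tq(*a,.055) for a in((257,95),(324,95),(390,93),(257,153),(324,153),(390,150))])
# bars, tray in wrist view
w=cv2.imread("pics/w1.png");H,S,V=cv2.split(cv2.cvtColor(w,cv2.COLOR_BGR2HSV))
print("bars",world_rect(p,((H<14)|(H>172))&(S>120)&(V>90),.021,100))
print("tray",world_rect(p,(abs(H.astype(int)-118)<10)&(S>170)&(V>50)&(np.arange(420)[:,None]<250),.028,500))
E
```

```text
near edge [ 0.3865 -0.154 ] [0.381  0.2106]
near V centers [array([0.4935, 0.0073]), array([0.4927, 0.0805]), array([0.4918, 0.1616])]
far V centers [array([0.5587, 0.008 ]), array([0.5578, 0.0829]), array([0.5569, 0.1626])]
fence top front? [array([ 0.5978, -0.0221]), array([ 0.5939, -0.0212]), array([ 0.59  , -0.0203]), array([0.595 , 0.1991]), array([0.5911, 0.1962]), array([0.5873, 0.1932])]
fence bottom? [array([ 0.6363, -0.0267]), array([0.632 , 0.2136])]
well rim [ 0.5369 -0.1049] [ 0.5369 -0.1409] [ 0.537 -0.069] [ 0.4992 -0.1025] [ 0.574  -0.1074] pilot [ 0.5352 -0.1089]
keeper [array([ 0.4326, -0.0319]), array([0.4265, 0.2035])]
top well [ 0.538  -0.1068] V [array([0.564 , 0.1654]), array([0.5651, 0.0872]), array([0.5686, 0.01  ]), array([0.4952, 0.1637]), array([0.4962, 0.0862]), array([0.5008, 0.0097])]
bars [(array([570.4, 350.9], dtype=float32), [37.6, 158.2], -1.511, array([456., 217.])), (array([407. , 364.8], dtype=float32), [32.2, 156.1], -1.432, array([477., 127.]))]
tray [(array([ 480.7, -344. ], dtype=float32), [173.4, 184.4], 0.027, array([ 63., 166.]))]
```

Both views agree. Bar A is at (0.571, 0.350), axis 1.635 rad, and bar B at (0.406, 0.365), axis 1.713 rad. Nest1 is about (0.528, 0.085), nest0 about (0.527, 0.165), jig yaw about 0.016, and the well about (0.537, -0.106). Picking up bar A.

Emit:
{"method": "send_rows", "body": {"deltas": [[[0.0122, 0.032, -0.02], [0, 0, -0.15], 0.0918], [[0.0122, 0.032, -0.02], [0, 0, -0.15], 0.0918], [[0.0122, 0.032, -0.02], [0, 0, -0.15], 0.0918], [[0.0122, 0.032, -0.02], [0, 0, -0.15], 0.0918], [[0.0122, 0.032, -0.02], [0, 0, -0.15], 0.0918], [[0.0122, 0.032, -0.02], [0, 0, -0.15], 0.0918], [[0.0122, 0.032, -0.02], [0, 0, -0.15], 0.0918], [[0.0122, 0.032, -0.02], [0, 0, -0.15], 0.0918], [[0.0122, 0.032, -0.02], [0, 0, -0.15], 0.0918], [[0.0122, 0.032, -0.02], [0, 0, -0.15], 0.0918]]}}

```text
clock: 3.2
position: [0.5715, 0.3508, 0.24]
ee_rot: [-2.149, -2.291, 0.0]
force: [0.1, 0.1, 0.4]
width: 1.001
```

Emit:
{"method": "send_rows", "body": {"deltas": [[[0, 0, -0.03], [0, 0, -0.007], 0.0918], [[0, 0, -0.03], [0, 0, 0], 0.0918], [[0, 0, -0.03], [0, 0, 0], 0.0918], [[0, 0, -0.03], [0, 0, 0], 0.0918], [[0, 0, -0.03], [0, 0, 0], 0.0918], [[0, 0, 0], [0, 0, 0], 0.0918], [[0, 0, 0], [0, 0, 0], 0.0918], [[0, 0, 0], [0, 0, 0], 0.0918], [[0, 0, 0], [0, 0, 0], 0.0918], [[0, 0, 0], [0, 0, 0], 0.0918]]}}

```text
clock: 4.2
position: [0.5722, 0.3493, 0.0925]
ee_rot: [2.151, 2.289, 0.003]
force: [0.0, -0.4, -0.9]
width: 0.997
```

Emit:
{"method": "send_rows", "body": {"deltas": [[[0, 0, -0.02], [0, 0, 0], 0.0918], [[0, 0, -0.02], [0, 0, 0], 0.0918], [[0, 0, -0.02], [0, 0, 0], 0.0918], [[0, 0, -0.015], [0, 0, 0], 0.0918], [[0, 0, -0.007], [0, 0, 0], 0.0918], [[0, 0, 0], [0, 0, 0], 0.0918], [[0, 0, 0], [0, 0, 0], 0.0], [[0, 0, 0], [0, 0, 0], 0.0], [[0, 0, 0], [0, 0, 0], 0.0], [[0, 0, 0], [0, 0, 0], 0.0]], "force": 25}}

```text
clock: 5.2
position: [0.5718, 0.349, 0.0097]
ee_rot: [2.151, 2.289, 0.001]
force: [0.8, -0.5, 0.6]
width: 0.703
```

Emit:
{"method": "send_rows", "body": {"deltas": [[[0, 0, 0], [0, 0, 0], 0.0], [[0, 0, 0], [0, 0, 0], 0.0], [[0, 0, 0], [0, 0, 0], 0.0], [[0, 0, 0.02], [0, 0, 0], 0.0], [[0, 0, 0.03], [0, 0, 0], 0.0], [[0, 0, 0.03], [0, 0, 0], 0.0], [[0, 0, 0.03], [0, 0, 0], 0.0], [[0, 0, 0.03], [0, 0, 0], 0.0], [[0, 0, 0], [0, 0, 0], 0.0], [[0, 0, 0], [0, 0, 0], 0.0]]}}

```text
clock: 6.2
position: [0.5717, 0.349, 0.1497]
ee_rot: [2.152, 2.289, 0.002]
force: [-0.1, -0.4, -1.3]
width: 0.005
```

Width is 0, so the grasp missed. Checking why.

```bash
python3 - <<'E'
from h import *
o=arm.observe();print(o['position'],o['width'])
p=P("wrist");w=get_image("wrist")[:,:,::-1]
t=P("top");im=get_image("top")[:,:,::-1]
for n,q,i,z in(("w",p,w,.021),("t",t,im,.021)):
    H,S,V=cv2.split(cv2.cvtColor(np.ascontiguousarray(i),cv2.COLOR_BGR2HSV))
    print(n,world_rect(q,((H<14)|(H>172))&(S>120)&(V>90),z,60))
c=cv2.resize(np.ascontiguousarray(im[150:260,150:300]),(560,420))
cv2.imwrite("pics/a1.png",np.hstack([cv2.resize(w,(400,300)),cv2.resize(c,(400,300))]))
E
```

```text
[0.57174732 0.34904709 0.14968217] 0.004905327027019101
w [(array([569.3, 346.8], dtype=float32), [30.4, 151.9], -1.525, array([273., 196.])), (array([405.9, 360.5], dtype=float32), [43.1, 154.9], -1.426, array([ 95., 159.]))]
t [(array([ -86.4, -639.2], dtype=float32), [150.0, 289.4], 1.571, array([493., 388.])), (array([574.9, 312.9], dtype=float32), [31.4, 75.0], -1.556, array([201., 187.]))]
```

View pics/a1.png

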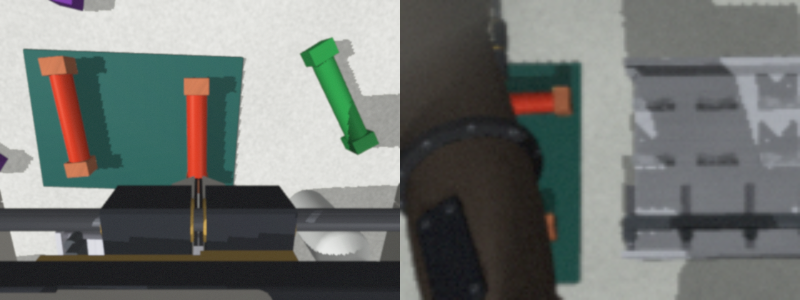

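The bar is still in place at wrist (273,196). The fingers close slowly, so I lifted before they had shut. Redoing it with a longer close.

Emit:
{"method": "send_rows", "body": {"deltas": [[[0, 0, 0], [0, 0, 0], 0.07], [[0, 0, 0], [0, 0, 0], 0.07], [[0, 0, 0], [0, 0, 0], 0.07], [[0, 0, 0], [0, 0, 0], 0.07], [[0, 0, 0], [0, 0, 0], 0.07], [[0, 0, 0], [0, 0, 0], 0.07], [[0, 0, 0], [0, 0, 0], 0.07], [[0, 0, 0], [0, 0, 0], 0.07], [[0, 0, 0], [0, 0, 0], 0.07], [[0, 0, 0], [0, 0, 0], 0.07]]}}

```text
clock: 7.3
position: [0.5716, 0.3489, 0.1492]
ee_rot: [2.152, 2.289, 0.0]
force: [0.1, -0.1, 0.3]
width: 0.757
```

Emit:
{"method": "send_rows", "body": {"deltas": [[[-0.001, 0.001, -0.03], [0, 0, 0], 0.07], [[0, 0, -0.03], [0, 0, 0], 0.07], [[0, 0, -0.03], [0, 0, 0], 0.07], [[0, 0, -0.03], [0, 0, 0], 0.07], [[0, 0, -0.015], [0, 0, 0], 0.07], [[0, 0, -0.006], [0, 0, 0], 0.07], [[0, 0, 0], [0, 0, 0], 0.07], [[0, 0, 0], [0, 0, 0], 0.0], [[0, 0, 0], [0, 0, 0], 0.0], [[0, 0, 0], [0, 0, 0], 0.0]]}}

```text
clock: 8.3
position: [0.5711, 0.3503, 0.0093]
ee_rot: [2.151, 2.289, 0.003]
force: [-0.5, 0.2, 0.2]
width: 0.55
```

Emit:
{"method": "send_rows", "body": {"deltas": [[[0, 0, 0], [0, 0, 0], 0.0], [[0, 0, 0], [0, 0, 0], 0.0], [[0, 0, 0], [0, 0, 0], 0.0], [[0, 0, 0], [0, 0, 0], 0.0], [[0, 0, 0], [0, 0, 0], 0.0], [[0, 0, 0], [0, 0, 0], 0.0], [[0, 0, 0], [0, 0, 0], 0.0], [[0, 0, 0], [0, 0, 0], 0.0], [[0, 0, 0], [0, 0, 0], 0.0], [[0, 0, 0], [0, 0, 0], 0.0]]}}

```text
clock: 9.3
position: [0.5705, 0.3499, 0.0081]
ee_rot: [2.152, 2.289, 0.0]
force: [0.4, 0.0, 1.3]
width: 0.007
```

```bash
python3 - <<'E'
from h import *
w=get_image("wrist")[:,:,::-1];im=get_image("side")[:,:,::-1]
p=P("side");print(proj(p,[[.5705,.35,.019]]),proj(P("wrist"),[[.5705,.35,.019],[.5705,.42,.019],[.5705,.28,.019]]))
c=np.ascontiguousarray(im[130:250,150:310])
cv2.imwrite("pics/a2.png",np.hstack([cv2.resize(w,(400,300)),cv2.resize(c,(400,300))]))
E
```

```text
[[236.95137608 180.31010783]] [[276.78474773 247.78478182]
 [285.13530255 118.50688738]
 [269.94275834 353.70804091]]
```

View pics/a2.png

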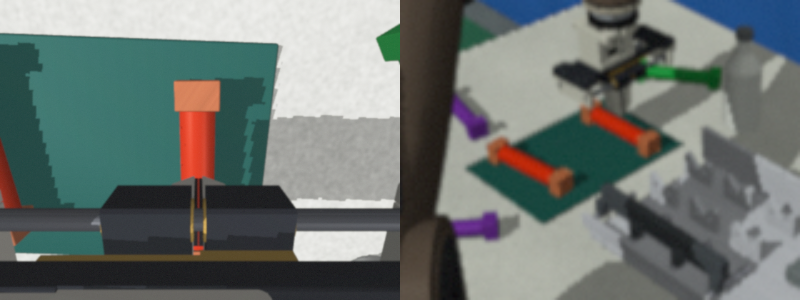

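```bash
python3 - <<'E'
from h import *
w=get_image("wrist")[:,:,::-1];im=get_image("side")[:,:,::-1]
a=cv2.resize(np.ascontiguousarray(im[145:205,205:285]),(400,300),interpolation=cv2.INTER_CUBIC)
b=cv2.resize(np.ascontiguousarray(w[210:370,170:383]),(400,300),interpolation=cv2.INTER_CUBIC)
cv2.imwrite("pics/a3.png",np.hstack([b,a]))
X=[[.5705,.35,.008],[.5705,.35,.04],[.5705,.35,.07]]
print("side crop",(proj(P("side"),X)-[205,145])*5+[400,0]);print("wrist crop",(proj(P("wrist"),X)-[170,210])*1.876)
E
```

```text
side crop [[560.38389667 188.08294547]
 [558.54437332 154.24948488]
 [556.77609143 121.72633386]]
wrist crop [[200.40202163  57.39684767]
 [200.16170899 101.1176373 ]
 [199.84560562 158.62725935]]
```

View pics/a3.png

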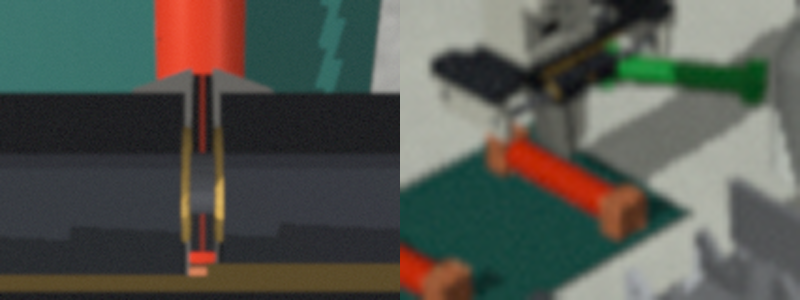

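Shut fingers end at side crop (560,150), which is z≈0.04. The reported TCP z is 0.008. The wrist view also puts the open tips about 35 mm above the stated TCP, so the real tips look higher than reported. I'll open and go down slowly, watching the force.

Emit:
{"method": "send_rows", "body": {"deltas": [[[0, 0, 0], [0, 0, 0], 0.07], [[0, 0, 0], [0, 0, 0], 0.07], [[0, 0, 0], [0, 0, 0], 0.07], [[0, 0, 0], [0, 0, 0], 0.07], [[0, 0, 0], [0, 0, 0], 0.07], [[0, 0, 0], [0, 0, 0], 0.07], [[0, 0, 0], [0, 0, 0], 0.07], [[0, 0, 0], [0, 0, 0], 0.07], [[0, 0, 0], [0, 0, 0], 0.07], [[0, 0, 0], [0, 0, 0], 0.07]]}}

```text
clock: 10.5
position: [0.5705, 0.3499, 0.0082]
ee_rot: [2.151, 2.289, 0.0]
force: [0.6, 0.1, -0.7]
width: 0.756
```

Emit:
{"method": "send_rows", "body": {"deltas": [[[0, 0, -0.001], [0, 0, 0], 0.07], [[0, 0, -0.001], [0, 0, 0], 0.07], [[0, 0, -0.001], [0, 0, 0], 0.07], [[0, 0, -0.001], [0, 0, 0], 0.07], [[0, 0, -0.001], [0, 0, 0], 0.07], [[0, 0, -0.001], [0, 0, 0], 0.07], [[0, 0, -0.001], [0, 0, 0], 0.07], [[0, 0, -0.001], [0, 0, 0], 0.07], [[0, 0, 0], [0, 0, 0], 0.07], [[0, 0, 0], [0, 0, 0], 0.07]]}}

```text
clock: 11.5
position: [0.5705, 0.3499, 0.0001]
ee_rot: [2.152, 2.289, 0.0]
force: [1.2, 0.5, -0.2]
width: 0.761
```

At z=0.000, below the mat top, there is no contact force. That confirms the real tips are higher than reported. Continuing down carefully.

Emit:
{"method": "send_rows", "body": {"deltas": [[[0, 0, -0.001], [0, 0, 0], 0.07], [[0, 0, -0.001], [0, 0, 0], 0.07], [[0, 0, -0.001], [0, 0, 0], 0.07], [[0, 0, -0.001], [0, 0, 0], 0.07], [[0, 0, -0.001], [0, 0, 0], 0.07], [[0, 0, -0.001], [0, 0, 0], 0.07], [[0, 0, -0.001], [0, 0, 0], 0.07], [[0, 0, -0.001], [0, 0, 0], 0.07], [[0, 0, -0.001], [0, 0, 0], 0.07], [[0, 0, -0.001], [0, 0, 0], 0.07]]}}

```text
clock: 12.5
position: [0.5705, 0.3498, -0.0099]
ee_rot: [2.152, 2.289, 0.0]
force: [-0.0, 1.0, -0.8]
width: 0.763
```

Emit:
{"method": "send_rows", "body": {"deltas": [[[0, 0, -0.001], [0, 0, 0], 0.07], [[0, 0, -0.001], [0, 0, 0], 0.07], [[0, 0, -0.001], [0, 0, 0], 0.07], [[0, 0, -0.001], [0, 0, 0], 0.07], [[0, 0, -0.001], [0, 0, 0], 0.07], [[0, 0, -0.001], [0, 0, 0], 0.07], [[0, 0, -0.001], [0, 0, 0], 0.07], [[0, 0, 0], [0, 0, 0], 0.07], [[0, 0, 0], [0, 0, 0], 0.07], [[0, 0, 0], [0, 0, 0], 0.07]]}}

```text
clock: 13.5
position: [0.5706, 0.3499, -0.0168]
ee_rot: [2.152, 2.289, 0.0]
force: [0.1, 0.5, 0.5]
width: 0.765
```

```bash
python3 - <<'E'
from h import *
w=get_image("wrist")[:,:,::-1];im=get_image("side")[:,:,::-1]
a=cv2.resize(np.ascontiguousarray(im[145:205,205:285]),(400,300),interpolation=cv2.INTER_CUBIC)
b=cv2.resize(w,(400,300))
cv2.imwrite("pics/a4.png",np.hstack([b,a]))
E
```

```text
(no output)
```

View pics/a4.png

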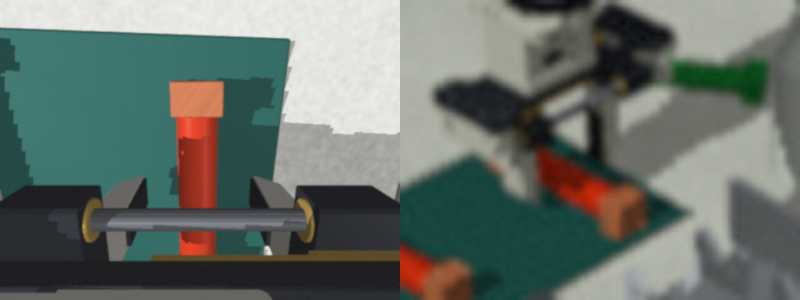

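The fingers now straddle the shank. I'll find the true tip offset with a gentle touch on the mat.

Emit:
{"method": "send_rows", "body": {"deltas": [[[0, 0, -0.001], [0, 0, 0], 0.07], [[0, 0, -0.001], [0, 0, 0], 0.07], [[0, 0, -0.001], [0, 0, 0], 0.07], [[0, 0, -0.001], [0, 0, 0], 0.07], [[0, 0, -0.001], [0, 0, 0], 0.07], [[0, 0, 0], [0, 0, 0], 0.07], [[0, 0, 0], [0, 0, 0], 0.07], [[0, 0, 0], [0, 0, 0], 0.07], [[0, 0, 0], [0, 0, 0], 0.07], [[0, 0, 0], [0, 0, 0], 0.07]]}}

```text
clock: 14.6
position: [0.5705, 0.3499, -0.0218]
ee_rot: [2.151, 2.289, 0.0]
force: [0.1, 0.8, -0.7]
width: 0.762
```

Emit:
{"method": "send_rows", "body": {"deltas": [[[0, 0, -0.001], [0, 0, 0], 0.07], [[0, 0, -0.001], [0, 0, 0], 0.07], [[0, 0, -0.001], [0, 0, 0], 0.07], [[0, 0, 0], [0, 0, 0], 0.07], [[0, 0, 0], [0, 0, 0], 0.07], [[0, 0, 0], [0, 0, 0], 0.07], [[0, 0, 0], [0, 0, 0], 0.07], [[0, 0, 0], [0, 0, 0], 0.07], [[0, 0, 0], [0, 0, 0], 0.07], [[0, 0, 0], [0, 0, 0], 0.07]]}}

```text
clock: 15.6
position: [0.5705, 0.3499, -0.0248]
ee_rot: [2.152, 2.289, 0.0]
force: [0.2, 1.0, 0.1]
width: 0.765
```

Emit:
{"method": "send_rows", "body": {"deltas": [[[0, 0, 0], [0, 0, 0], 0.0], [[0, 0, 0], [0, 0, 0], 0.0], [[0, 0, 0], [0, 0, 0], 0.0], [[0, 0, 0], [0, 0, 0], 0.0], [[0, 0, 0], [0, 0, 0], 0.0], [[0, 0, 0], [0, 0, 0], 0.0], [[0, 0, 0], [0, 0, 0], 0.0], [[0, 0, 0], [0, 0, 0], 0.0], [[0, 0, 0], [0, 0, 0], 0.0], [[0, 0, 0], [0, 0, 0], 0.0]], "force": 25}}

```text
clock: 16.6
position: [0.5704, 0.3499, -0.0249]
ee_rot: [-2.152, -2.289, 0.0]
force: [-0.5, -0.7, 0.5]
width: 0.275
```

Emit:
{"method": "send_rows", "body": {"deltas": [[[0, 0, 0.01], [0, 0, 0], 0.0], [[0, 0, 0.02], [0, 0, 0], 0.0], [[0, 0, 0.025], [0, 0, 0], 0.0], [[0, 0, 0.025], [0, 0, 0], 0.0], [[0, 0, 0.025], [0, 0, 0], 0.0], [[0, 0, 0.025], [0, 0, 0], 0.0], [[0, 0, 0.025], [0, 0, 0], 0.0], [[0, 0, 0.02], [0, 0, 0], 0.0], [[0, 0, 0], [0, 0, 0], 0.0], [[0, 0, 0], [0, 0, 0], 0.0]]}}

```text
clock: 17.6
position: [0.5702, 0.3497, 0.1499]
ee_rot: [-2.152, -2.289, 0.0]
force: [0.0, -0.3, -4.7]
width: 0.273
```

The grip holds at width 25 mm, with the bar axis 44 mm above the reported TCP. Carrying it to nest0.

Emit:
{"method": "send_rows", "body": {"deltas": [[[-0.0053, -0.0185, 0], [0, 0, 0.148], 0.0], [[-0.0053, -0.0185, 0], [0, 0, 0.148], 0.0], [[-0.0053, -0.0185, 0], [0, 0, 0.148], 0.0], [[-0.0053, -0.0185, 0], [0, 0, 0.148], 0.0], [[-0.0053, -0.0185, 0], [0, 0, 0.148], 0.0], [[-0.0053, -0.0185, 0], [0, 0, 0.148], 0.0], [[-0.0053, -0.0185, 0], [0, 0, 0.148], 0.0], [[-0.0053, -0.0185, 0], [0, 0, 0.148], 0.0], [[-0.0053, -0.0185, 0], [0, 0, 0.148], 0.0], [[-0.0053, -0.0185, 0], [0, 0, 0.148], 0.0]]}}

```text
clock: 18.6
position: [0.516, 0.1637, 0.1485]
ee_rot: [-0.035, -3.139, 0.002]
force: [-0.5, -0.2, -3.7]
width: 0.275
```

Emit:
{"method": "send_rows", "body": {"deltas": [[[0, 0, -0.01], [0, 0, 0.043], 0.0], [[0, 0, -0.02], [0, 0, 0], 0.0], [[0, 0, -0.02], [0, 0, 0], 0.0], [[0, 0, -0.02], [0, 0, 0], 0.0], [[0, 0, -0.02], [0, 0, 0], 0.0], [[0, 0, 0], [0, 0, 0], 0.0], [[0, 0, 0], [0, 0, 0], 0.0], [[0, 0, 0], [0, 0, 0], 0.0], [[0, 0, 0], [0, 0, 0], 0.0], [[0, 0, 0], [0, 0, 0], 0.0]]}}

```text
clock: 19.6
position: [0.518, 0.1651, 0.0609]
ee_rot: [-0.022, 3.14, 0.001]
force: [-0.0, 0.4, -3.3]
width: 0.271
```

```bash
python3 - <<'E'
from h import *
o=arm.observe();print(o['position'],o['ee_rot'],o['width'])
p=P("wrist");np.save("w2.npy",p,allow_pickle=True)
w=get_image("wrist")[:,:,::-1];cv2.imwrite("pics/w2.png",w)
cv2.imwrite("pics/w2v.png",cv2.resize(np.ascontiguousarray(w[:260]),(800,371)))
E
```

```text
[0.51799408 0.16505218 0.06090768] [-2.21228034e-02  3.14026976e+00  9.60400408e-04] 0.2707561120413183
```

View pics/w2v.png

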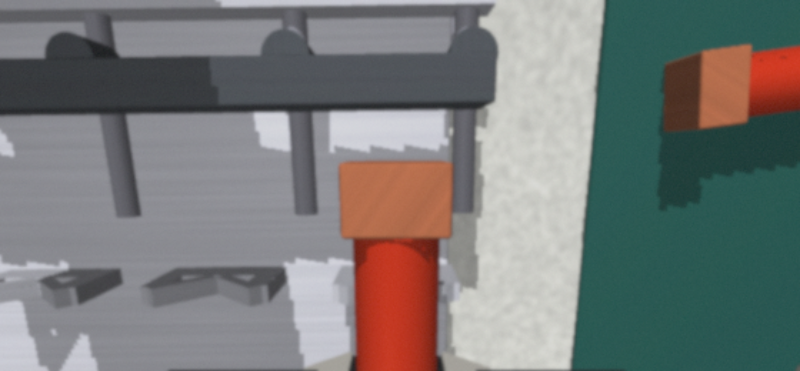

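The bar is held at view (396,200), above the nest0 plate edges at about (340/455, 290). Nest1's V valley is at (214,275).

```bash
python3 - <<'E'
from h import *
p=np.load("w2.npy",allow_pickle=True).item()
s=800/560
for n,x,y in(("n0L",341,270),("n0R",455,270),("n1L",178,268),("n1R",285,268),("n1tipL",143,292),("n1tipR",252,305)): print(n,ray(p,[x/s,y/s],.055)[0].round(4))
print("bar block centre top, z",ray(p,[396/s,200/s],.1058+.014)[0], "axis expect y", .1651)
# keeper face edge -> yaw
for x,y in((0,113),(490,104)): print("keeper",ray(p,[x/s,y/s],.05)[0].round(4), ray(p,[x/s,y/s],.016)[0].round(4))
E
```

```text
n0L [0.489  0.1424 0.055 ]
n0R [0.4884 0.1887 0.055 ]
n1L [0.489  0.0764 0.055 ]
n1R [0.4884 0.1198 0.055 ]
n1tipL [0.4993 0.061  0.055 ]
n1tipR [0.5043 0.1053 0.055 ]
bar block centre top, z [0.45488687 0.16430163 0.1198    ] axis expect y 0.1651
keeper [0.4304 0.0129 0.05  ] [ 0.4283 -0.0122  0.016 ]
keeper [0.4248 0.1997 0.05  ] [0.4218 0.2056 0.016 ]
```

Emit:
{"method": "send_rows", "body": {"deltas": [[[-0.001, 0.001, -0.01], [0, 0, 0.006], 0.0], [[0, 0, -0.01], [0, 0, 0], 0.0], [[0, 0, -0.01], [0, 0, 0], 0.0], [[0, 0, -0.01], [0, 0, 0], 0.0], [[0, 0, -0.004], [0, 0, 0], 0.0], [[0, 0, 0], [0, 0, 0], 0.0], [[0, 0, 0], [0, 0, 0], 0.0], [[0, 0, 0], [0, 0, 0], 0.0], [[0, 0, 0], [0, 0, 0], 0.0], [[0, 0, 0], [0, 0, 0], 0.0]]}}

```text
clock: 20.65
position: [0.5167, 0.1659, 0.0165]
ee_rot: [-0.032, 3.141, 0.0]
force: [-0.3, 0.4, -4.3]
width: 0.277
```

Emit:
{"method": "send_rows", "body": {"deltas": [[[0, 0, -0.001], [0, 0, 0], 0.0], [[0, 0, -0.001], [0, 0, 0], 0.0], [[0, 0, -0.001], [0, 0, 0], 0.0], [[0, 0, 0], [0, 0, 0], 0.0], [[0, 0, 0], [0, 0, 0], 0.0], [[0, 0, 0], [0, 0, 0], 0.0], [[0, 0, 0], [0, 0, 0], 0.0], [[0, 0, 0], [0, 0, 0], 0.0], [[0, 0, 0], [0, 0, 0], 0.0], [[0, 0, 0], [0, 0, 0], 0.0]]}}

```text
clock: 21.65
position: [0.5165, 0.1658, 0.0132]
ee_rot: [-0.032, 3.141, 0.0]
force: [1.1, 0.6, -2.8]
width: 0.277
```

Emit:
{"method": "send_rows", "body": {"deltas": [[[0, 0, -0.001], [0, 0, 0], 0.0], [[0, 0, -0.001], [0, 0, 0], 0.0], [[0, 0, 0], [0, 0, 0], 0.0], [[0, 0, 0], [0, 0, 0], 0.0], [[0.001, 0, 0], [0, 0, 0], 0.0], [[0.001, 0, 0], [0, 0, 0], 0.0], [[0.001, 0, 0], [0, 0, 0], 0.0], [[0.001, 0, 0], [0, 0, 0], 0.0], [[0, 0, 0], [0, 0, 0], 0.0], [[0, 0, 0], [0, 0, 0], 0.0]]}}

```text
clock: 22.65
position: [0.5176, 0.1651, 0.0108]
ee_rot: [0.032, -3.136, 0.002]
force: [-10.5, -4.0, 10.4]
width: 0.276
```

Emit:
{"method": "send_rows", "body": {"deltas": [[[0.001, 0, 0], [0, 0, 0], 0.0], [[0.001, 0, 0], [0, 0, 0], 0.0], [[0.001, 0, 0], [0, 0, 0], 0.0], [[0, 0, 0], [0, 0, 0], 0.0], [[0, 0, 0], [0, 0, 0], 0.0], [[0, 0, 0], [0, 0, 0], 0.0], [[0, 0, 0], [0, 0, 0], 0.0], [[0, 0, 0], [0, 0, 0], 0.0], [[0, 0, 0], [0, 0, 0], 0.0], [[0, 0, 0], [0, 0, 0], 0.0]]}}

```text
clock: 23.65
position: [0.5177, 0.1651, 0.0106]
ee_rot: [0.033, -3.132, 0.003]
force: [-18.2, -4.0, 18.9]
width: 0.277
```

Blocked at 18 N along x, presumably the fence. I'll release gently, rise and check.

Emit:
{"method": "send_rows", "body": {"deltas": [[[-0.002, 0, 0], [0, 0, 0], 0.045], [[-0.002, 0, 0], [0, 0, 0], 0.045], [[0, 0, 0], [0, 0, 0], 0.045], [[0, 0, 0], [0, 0, 0], 0.045], [[0, 0, 0], [0, 0, 0], 0.045], [[0, 0, 0.02], [0, 0, 0], 0.045], [[0, 0, 0.03], [0, 0, 0], 0.045], [[0, 0, 0.04], [0, 0, 0], 0.045], [[0, 0, 0.04], [0, 0, 0], 0.045], [[0, 0, 0.03], [0, 0, 0], 0.045]]}}

```text
clock: 24.65
position: [0.5203, 0.166, 0.1737]
ee_rot: [-0.031, 3.139, 0.001]
force: [0.2, 0.7, 0.4]
width: 0.488
```

Emit:
{"method": "send_rows", "body": {"deltas": [[[-0.02, 0.01, 0.03], [0, 0, 0], 0.07], [[-0.02, 0.01, 0.03], [0, 0, 0], 0.07], [[-0.02, 0.01, 0.03], [0, 0, 0], 0.07], [[-0.02, 0.01, 0.03], [0, 0, 0], 0.07], [[0, 0, 0], [0, 0, 0], 0.07], [[0, 0, 0], [0, 0, 0], 0.07], [[0, 0, 0], [0, 0, 0], 0.07], [[0, 0, 0], [0, 0, 0], 0.07], [[0, 0, 0], [0, 0, 0], 0.07], [[0, 0, 0], [0, 0, 0], 0.07]]}}

```text
clock: 25.65
position: [0.4396, 0.2055, 0.2905]
ee_rot: [0.031, -3.141, 0.001]
force: [0.3, -1.3, -0.1]
width: 0.764
```

```bash
python3 - <<'E'
from h import *
o=arm.observe();print(o['position'],o['ee_rot'],o['width'])
p=P("wrist");np.save("w3.npy",p,allow_pickle=True)
w=np.ascontiguousarray(get_image("wrist")[:,:,::-1]);cv2.imwrite("pics/w3.png",w)
cv2.imwrite("pics/w3v.png",cv2.resize(w[:270,60:460],(800,540),interpolation=cv2.INTER_CUBIC))
H,S,V=cv2.split(cv2.cvtColor(w,cv2.COLOR_BGR2HSV));m=((H<16)|(H>172))&(S>110)&(V>80)
for z in(.021,.07):print(z,world_rect(p,m,z,150))
E
```

```text
[0.43960096 0.20548324 0.29053133] [ 3.05555129e-02 -3.14052608e+00  9.63759464e-04] 0.7637851404232133
0.021 [(array([536.1, 161.5], dtype=float32), [32.4, 170.5], 0.024, array([243., 238.])), (array([406.3, 363.7], dtype=float32), [33.0, 155.3], -1.425, array([397., 143.]))]
0.07 [(array([518., 166.], dtype=float32), [29.0, 152.5], 0.024, array([243., 238.])), (array([401.9, 346.8], dtype=float32), [29.5, 138.9], -1.425, array([397., 143.]))]
```

View pics/w3v.png

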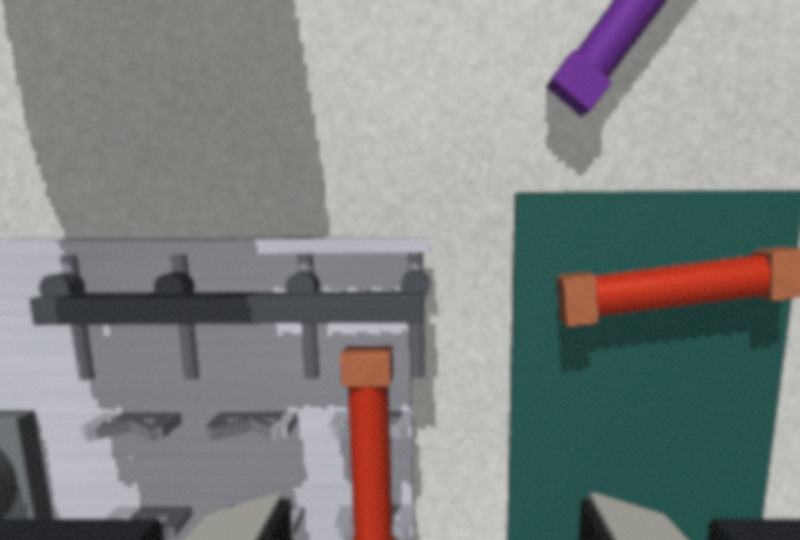

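Bar A is at (0.518, 0.166), but the V plates and keeper face put the nest at x≈0.528. It stuck by friction about 10 mm short because I pressed it into the V. I'll re-grip, lift 2 mm, push it to the fence and lower it.

Emit:
{"method": "send_rows", "body": {"deltas": [[[0.0078, -0.004, -0.01], [0, 0, 0], 0.045], [[0.0078, -0.004, -0.01], [0, 0, 0], 0.045], [[0.0078, -0.004, -0.01], [0, 0, 0], 0.045], [[0.0078, -0.004, -0.01], [0, 0, 0], 0.045], [[0.0078, -0.004, -0.01], [0, 0, 0], 0.045], [[0.0078, -0.004, -0.02], [0, 0, 0], 0.045], [[0.0078, -0.004, -0.03], [0, 0, 0], 0.045], [[0.0078, -0.004, -0.04], [0, 0, 0], 0.045], [[0.0078, -0.004, -0.04], [0, 0, 0], 0.045], [[0.0078, -0.0035, -0.04], [0, 0, 0], 0.045]]}}

```text
clock: 26.7
position: [0.5182, 0.1657, 0.0692]
ee_rot: [-0.031, 3.141, 0.0]
force: [0.0, 0.4, 0.5]
width: 0.488
```

Emit:
{"method": "send_rows", "body": {"deltas": [[[0, 0, -0.02], [0, 0, 0], 0.045], [[0, 0, -0.02], [0, 0, 0], 0.045], [[0, 0, -0.014], [0, 0, 0], 0.045], [[0, 0, -0.003], [0, 0, 0], 0.045], [[0, 0, 0], [0, 0, 0], 0.045], [[0, 0, 0], [0, 0, 0], 0], [[0, 0, 0], [0, 0, 0], 0], [[0, 0, 0], [0, 0, 0], 0], [[0, 0, 0], [0, 0, 0], 0], [[0, 0, 0], [0, 0, 0], 0]]}}

```text
clock: 27.7
position: [0.5181, 0.1652, 0.0149]
ee_rot: [-0.03, 3.14, -0.001]
force: [0.1, -5.3, 6.9]
width: 0.274
```

Emit:
{"method": "send_rows", "body": {"deltas": [[[0, 0, 0.001], [0, 0, 0], 0], [[0, 0, 0.001], [0, 0, 0], 0], [[0, 0, 0], [0, 0, 0], 0], [[0.001, 0, 0], [0, 0, 0], 0], [[0.001, 0, 0], [0, 0, 0], 0], [[0.001, 0, 0], [0, 0, 0], 0], [[0.001, 0, 0], [0, 0, 0], 0], [[0.001, 0, 0], [0, 0, 0], 0], [[0, 0, 0], [0, 0, 0], 0], [[0, 0, 0], [0, 0, 0], 0]]}}

```text
clock: 28.7
position: [0.5223, 0.1662, 0.016]
ee_rot: [0.032, -3.141, 0.0]
force: [-1.6, -2.8, -2.2]
width: 0.274
```

Emit:
{"method": "send_rows", "body": {"deltas": [[[0.001, 0, 0], [0, 0, 0], 0], [[0.001, 0, 0], [0, 0, 0], 0], [[0.001, 0, 0], [0, 0, 0], 0], [[0.001, 0, 0], [0, 0, 0], 0], [[0.001, 0, 0], [0, 0, 0], 0], [[0, 0, 0], [0, 0, 0], 0], [[0, 0, 0], [0, 0, 0], 0], [[0, 0, 0], [0, 0, 0], 0], [[0, 0, 0], [0, 0, 0], 0], [[0, 0, 0], [0, 0, 0], 0]]}}

```text
clock: 29.7
position: [0.528, 0.1666, 0.0163]
ee_rot: [-0.032, 3.141, 0.001]
force: [0.6, -1.5, -2.4]
width: 0.273
```

Emit:
{"method": "send_rows", "body": {"deltas": [[[0.001, 0, 0], [0, 0, 0], 0], [[0.001, 0, 0], [0, 0, 0], 0], [[0.001, 0, 0], [0, 0, 0], 0], [[0, 0, 0], [0, 0, 0], 0], [[0, 0, 0], [0, 0, 0], 0], [[0, 0, 0], [0, 0, 0], 0], [[0, 0, 0], [0, 0, 0], 0], [[0, 0, 0], [0, 0, 0], 0], [[0, 0, 0], [0, 0, 0], 0], [[0, 0, 0], [0, 0, 0], 0]]}}

```text
clock: 30.7
position: [0.5306, 0.1665, 0.0162]
ee_rot: [-0.032, 3.141, 0.0]
force: [0.1, 0.3, -3.1]
width: 0.272
```

Emit:
{"method": "send_rows", "body": {"deltas": [[[0.001, 0, 0], [0, 0, 0], 0], [[0.001, 0, 0], [0, 0, 0], 0], [[0.001, 0, 0], [0, 0, 0], 0], [[0, 0, 0], [0, 0, 0], 0], [[0, 0, 0], [0, 0, 0], 0], [[0, 0, 0], [0, 0, 0], 0], [[0, 0, 0], [0, 0, 0], 0], [[0, 0, 0], [0, 0, 0], 0], [[0, 0, 0], [0, 0, 0], 0], [[0, 0, 0], [0, 0, 0], 0]]}}

```text
clock: 31.7
position: [0.5318, 0.1662, 0.0159]
ee_rot: [0.032, -3.139, 0.001]
force: [-4.9, -0.5, -0.1]
width: 0.274
```

Emit:
{"method": "send_rows", "body": {"deltas": [[[0.001, 0, 0], [0, 0, 0], 0], [[0.001, 0, 0], [0, 0, 0], 0], [[0, 0, 0], [0, 0, 0], 0], [[0, 0, 0], [0, 0, 0], 0], [[0, 0, 0], [0, 0, 0], 0], [[0, 0, 0], [0, 0, 0], 0], [[0, 0, 0], [0, 0, 0], 0], [[0, 0, 0], [0, 0, 0], 0], [[0, 0, 0], [0, 0, 0], 0], [[0, 0, 0], [0, 0, 0], 0]]}}

```text
clock: 32.7
position: [0.5317, 0.1662, 0.0157]
ee_rot: [0.033, -3.135, 0.002]
force: [-12.2, -1.5, 6.6]
width: 0.277
```

Fence contact at x=0.5318. Easing the push a little, lowering and releasing.

Emit:
{"method": "send_rows", "body": {"deltas": [[[-0.001, 0, -0.001], [0, 0, 0], 0], [[-0.001, 0, -0.001], [0, 0, 0], 0], [[0, 0, 0], [0, 0, 0], 0.045], [[0, 0, 0], [0, 0, 0], 0.045], [[0, 0, 0], [0, 0, 0], 0.045], [[0, 0, 0], [0, 0, 0], 0.045], [[0, 0, 0.02], [0, 0, 0], 0.045], [[0, 0, 0.04], [0, 0, 0], 0.045], [[0, 0, 0.05], [0, 0, 0], 0.045], [[0, 0, 0.05], [0, 0, 0], 0.07]]}}

```text
clock: 33.7
position: [0.5331, 0.1662, 0.1756]
ee_rot: [0.031, -3.141, 0.001]
force: [1.3, 0.3, 0.3]
width: 0.537
```

Emit:
{"method": "send_rows", "body": {"deltas": [[[-0.02, 0.02, 0.02], [0, 0, -0.14], 0.07], [[-0.02, 0.02, 0.02], [0, 0, -0.14], 0.07], [[-0.02, 0.02, 0.02], [0, 0, -0.14], 0.07], [[-0.015, 0.02, 0.01], [0, 0, -0.14], 0.07], [[-0.015, 0.02, 0], [0, 0, -0.14], 0.07], [[-0.015, 0.02, 0], [0, 0, -0.14], 0.07], [[-0.01, 0.02, 0], [0, 0, -0.14], 0.07], [[-0.01, 0.02, 0], [0, 0, -0.14], 0.07], [[0, 0.02, 0], [0, 0, -0.14], 0.07], [[0, 0.02, 0], [0, 0, -0.14], 0.07]]}}

```text
clock: 34.7
position: [0.4082, 0.3673, 0.2442]
ee_rot: [-2.006, -2.418, -0.0]
force: [-0.1, -0.3, -0.6]
width: 0.764
```

```bash
python3 - <<'E'
from h import *
o=arm.observe();print(o['position'],o['ee_rot'],o['width'])
for n in("wrist","top"):
    p=P(n);w=np.ascontiguousarray(get_image(n)[:,:,::-1]);cv2.imwrite(f"pics/x_{n}.png",w)
    H,S,V=cv2.split(cv2.cvtColor(w,cv2.COLOR_BGR2HSV));m=((H<16)|(H>172))&(S>110)&(V>80)
    for z in(.021,.07):print(n,z,world_rect(p,m,z,60))
E
```

```text
[0.40817092 0.36730822 0.24421815] [-2.00585600e+00 -2.41785347e+00 -4.38611498e-04] 0.7644675494218715
wrist 0.021 [(array([526.4, 148.2], dtype=float32), [48.5, 138.7], 0.185, array([327., 344.])), (array([406.7, 359.7], dtype=float32), [30.2, 154.1], -1.425, array([277., 170.]))]
wrist 0.07 [(array([510.9, 182.7], dtype=float32), [42.8, 122.4], 0.185, array([327., 344.])), (array([405.3, 369.3], dtype=float32), [26.6, 136.0], -1.425, array([277., 170.]))]
top 0.021 [(array([ -85.7, -639.3], dtype=float32), [149.9, 290.3], -1.566, array([492., 386.])), (array([410.7, 320.6], dtype=float32), [32.2, 67.5], -1.336, array([198., 234.])), (array([537.6, 168. ], dtype=float32), [23.9, 152.4], 0.023, array([246., 200.]))]
top 0.07 [(array([ -76. , -616.9], dtype=float32), [145.1, 281.2], -1.566, array([492., 386.])), (array([404.7, 312.7], dtype=float32), [31.2, 65.3], -1.336, array([198., 234.])), (array([527.6, 164.9], dtype=float32), [23.1, 147.6], 0.023, array([246., 200.]))]
```

Bar A now sits near (0.529, 0.166), yaw 0.023. Next is bar B at (0.4065, 0.364).

Emit:
{"method": "send_rows", "body": {"deltas": [[[-0.002, -0.003, -0.03], [0, 0, -0.04], 0.07], [[0, 0, -0.04], [0, 0, 0], 0.07], [[0, 0, -0.04], [0, 0, 0], 0.07], [[0, 0, -0.04], [0, 0, 0], 0.07], [[0, 0, -0.04], [0, 0, 0], 0.07], [[0, 0, -0.03], [0, 0, 0], 0.07], [[0, 0, -0.02], [0, 0, 0], 0.07], [[0, 0, -0.015], [0, 0, 0], 0.07], [[0, 0, -0.01], [0, 0, 0], 0.07], [[0, 0, -0.003], [0, 0, 0], 0.07]]}}

```text
clock: 35.8
position: [0.4064, 0.3625, -0.0247]
ee_rot: [2.046, 2.383, -0.002]
force: [-0.6, -0.7, 0.2]
width: 0.763
```

Emit:
{"method": "send_rows", "body": {"deltas": [[[0, 0, 0], [0, 0, 0], 0.0], [[0, 0, 0], [0, 0, 0], 0.0], [[0, 0, 0], [0, 0, 0], 0.0], [[0, 0, 0], [0, 0, 0], 0.0], [[0, 0, 0], [0, 0, 0], 0.0], [[0, 0, 0], [0, 0, 0], 0.0], [[0, 0, 0], [0, 0, 0], 0.0], [[0, 0, 0], [0, 0, 0], 0.0], [[0, 0, 0], [0, 0, 0], 0.0], [[0, 0, 0], [0, 0, 0], 0.0]]}}

```text
clock: 36.8
position: [0.4063, 0.3634, -0.0237]
ee_rot: [-2.047, -2.383, 0.0]
force: [-2.0, -0.1, 4.5]
width: 0.271
```

Emit:
{"method": "send_rows", "body": {"deltas": [[[0, 0, 0.01], [0, 0, 0], 0.0], [[0, 0, 0.02], [0, 0, 0], 0.0], [[0, 0, 0.025], [0, 0, 0], 0.0], [[0, 0, 0.025], [0, 0, 0], 0.0], [[0, 0, 0.025], [0, 0, 0], 0.0], [[0, 0, 0.025], [0, 0, 0], 0.0], [[0, 0, 0.025], [0, 0, 0], 0.0], [[0, 0, 0.02], [0, 0, 0], 0.0], [[0, 0, 0], [0, 0, 0], 0.0], [[0, 0, 0], [0, 0, 0], 0.0]]}}

```text
clock: 37.8
position: [0.4063, 0.3631, 0.1508]
ee_rot: [2.048, 2.383, 0.0]
force: [-0.2, -0.7, -2.6]
width: 0.27
```

Emit:
{"method": "send_rows", "body": {"deltas": [[[0.0114, -0.0277, 0], [0, 0, 0.144], 0], [[0.0114, -0.0277, 0], [0, 0, 0.144], 0], [[0.0114, -0.0277, 0], [0, 0, 0.144], 0], [[0.0114, -0.0277, 0], [0, 0, 0.144], 0], [[0.0114, -0.0277, 0], [0, 0, 0.144], 0], [[0.0114, -0.0277, 0], [0, 0, 0.144], 0], [[0.0114, -0.0277, 0], [0, 0, 0.144], 0], [[0.0114, -0.0277, 0], [0, 0, 0.144], 0], [[0.0114, -0.0277, 0], [0, 0, 0.144], 0], [[0.0114, -0.0277, 0], [0, 0, 0.144], 0]]}}

```text
clock: 38.8
position: [0.5197, 0.0849, 0.1494]
ee_rot: [0.041, -3.139, 0.001]
force: [0.1, 0.5, -4.1]
width: 0.276
```

Emit:
{"method": "send_rows", "body": {"deltas": [[[0, 0, -0.02], [0, 0, 0], 0], [[0, 0, -0.03], [0, 0, 0], 0], [[0, 0, -0.03], [0, 0, 0], 0], [[0, 0, -0.02], [0, 0, 0], 0], [[0, 0, -0.015], [0, 0, 0], 0], [[0, 0, -0.01], [0, 0, 0], 0], [[0, 0, 0], [0, 0, 0], 0], [[0, 0, 0], [0, 0, 0], 0], [[0, 0, 0], [0, 0, 0], 0], [[0, 0, 0], [0, 0, 0], 0]]}}

```text
clock: 39.8
position: [0.5211, 0.0865, 0.0269]
ee_rot: [-0.032, 3.14, 0.001]
force: [-0.2, -0.5, -3.1]
width: 0.276
```

Emit:
{"method": "send_rows", "body": {"deltas": [[[0, 0, -0.004], [0, 0, 0], 0], [[0, 0, -0.004], [0, 0, 0], 0], [[0, 0, -0.002], [0, 0, 0], 0], [[0, 0, 0], [0, 0, 0], 0], [[0, 0, 0], [0, 0, 0], 0], [[0.002, 0, 0], [0, 0, 0], 0], [[0.002, 0, 0], [0, 0, 0], 0], [[0.002, 0, 0], [0, 0, 0], 0], [[0, 0, 0], [0, 0, 0], 0], [[0, 0, 0], [0, 0, 0], 0]]}}

```text
clock: 40.8
position: [0.5266, 0.0863, 0.0161]
ee_rot: [0.031, -3.141, -0.0]
force: [0.5, -0.4, -3.3]
width: 0.273
```

Emit:
{"method": "send_rows", "body": {"deltas": [[[0.001, 0, 0], [0, 0, 0], 0], [[0.001, 0, 0], [0, 0, 0], 0], [[0.001, 0, 0], [0, 0, 0], 0], [[0.001, 0, 0], [0, 0, 0], 0], [[0, 0, 0], [0, 0, 0], 0], [[0, 0, 0], [0, 0, 0], 0], [[0, 0, 0], [0, 0, 0], 0], [[0, 0, 0], [0, 0, 0], 0], [[0, 0, 0], [0, 0, 0], 0], [[0, 0, 0], [0, 0, 0], 0]]}}

```text
clock: 41.8
position: [0.5305, 0.0864, 0.0162]
ee_rot: [-0.032, 3.141, 0.0]
force: [0.4, 0.2, -3.6]
width: 0.274
```

Emit:
{"method": "send_rows", "body": {"deltas": [[[0.001, 0, 0], [0, 0, 0], 0], [[0.001, 0, 0], [0, 0, 0], 0], [[0.001, 0, 0], [0, 0, 0], 0], [[0.001, 0, 0], [0, 0, 0], 0], [[0, 0, 0], [0, 0, 0], 0], [[0, 0, 0], [0, 0, 0], 0], [[0, 0, 0], [0, 0, 0], 0], [[0, 0, 0], [0, 0, 0], 0], [[0, 0, 0], [0, 0, 0], 0], [[0, 0, 0], [0, 0, 0], 0]]}}

```text
clock: 42.8
position: [0.5339, 0.0862, 0.016]
ee_rot: [0.032, -3.14, 0.0]
force: [-3.8, -0.8, -3.6]
width: 0.278
```

Emit:
{"method": "send_rows", "body": {"deltas": [[[0.001, 0, 0], [0, 0, 0], 0], [[0.001, 0, 0], [0, 0, 0], 0], [[0, 0, 0], [0, 0, 0], 0], [[0, 0, 0], [0, 0, 0], 0], [[0, 0, 0], [0, 0, 0], 0], [[0, 0, 0], [0, 0, 0], 0], [[0, 0, 0], [0, 0, 0], 0], [[0, 0, 0], [0, 0, 0], 0], [[0, 0, 0], [0, 0, 0], 0], [[0, 0, 0], [0, 0, 0], 0]]}}

```text
clock: 43.8
position: [0.5338, 0.0861, 0.0155]
ee_rot: [0.032, -3.137, 0.001]
force: [-10.1, -0.5, -0.5]
width: 0.275
```

Fence contact at 0.5338, where the geometry predicted it. Lowering, releasing and rising to verify.

Emit:
{"method": "send_rows", "body": {"deltas": [[[-0.001, 0, -0.001], [0, 0, 0], 0], [[0, 0, -0.0015], [0, 0, 0], 0], [[0, 0, 0], [0, 0, 0], 0.045], [[0, 0, 0], [0, 0, 0], 0.045], [[0, 0, 0], [0, 0, 0], 0.045], [[0, 0, 0], [0, 0, 0], 0.045], [[0, 0, 0.02], [0, 0, 0], 0.045], [[0, 0, 0.04], [0, 0, 0], 0.045], [[0, 0, 0.05], [0, 0, 0], 0.045], [[0, 0, 0.05], [0, 0, 0], 0.07]]}}

```text
clock: 44.8
position: [0.5353, 0.0863, 0.1754]
ee_rot: [0.032, -3.141, 0.0]
force: [1.9, 0.6, -0.3]
width: 0.535
```

Emit:
{"method": "send_rows", "body": {"deltas": [[[-0.02, -0.035, 0.012], [0, 0, 0], 0.07], [[-0.02, -0.035, 0.012], [0, 0, 0], 0.07], [[-0.02, -0.035, 0.012], [0, 0, 0], 0.07], [[-0.02, -0.035, 0.012], [0, 0, 0], 0.07], [[-0.005, -0.035, 0.012], [0, 0, 0], 0.07], [[0, 0, 0], [0, 0, 0], 0.07], [[0, 0, 0], [0, 0, 0], 0.07], [[0, 0, 0], [0, 0, 0], 0.07], [[0, 0, 0], [0, 0, 0], 0.07], [[0, 0, 0], [0, 0, 0], 0.07]]}}

```text
clock: 45.8
position: [0.4506, -0.0877, 0.2333]
ee_rot: [0.034, -3.141, -0.0]
force: [1.1, -1.1, 0.0]
width: 0.762
```

```bash
python3 - <<'E'
from h import *
o=arm.observe();print(o['position'],o['ee_rot'],o['joints'].round(2))
p=P("wrist");np.save("w4.npy",p,allow_pickle=True)
w=np.ascontiguousarray(get_image("wrist")[:,:,::-1]);cv2.imwrite("pics/w4.png",w)
t=P("top");im=np.ascontiguousarray(get_image("top")[:,:,::-1]);cv2.imwrite("pics/t4.png",im)
for n,q,i in(("wrist",p,w),("top",t,im)):
    H,S,V=cv2.split(cv2.cvtColor(i,cv2.COLOR_BGR2HSV));m=((H<16)|(H>172))&(S>110)&(V>80)
    print(n,world_rect(q,m,.068,60))
cv2.imwrite("pics/v4.png",cv2.resize(w[:280],(800,400),interpolation=cv2.INTER_CUBIC))
E
```

```text
[ 0.45060376 -0.08772515  0.23326082] [ 3.43873570e-02 -3.14070337e+00 -2.19097183e-04] [-0.05  0.12  0.14  1.9  -0.02  1.12  1.69]
wrist [(array([495. ,  82.8], dtype=float32), [30.3, 77.3], -0.009, array([435., 220.])), (array([491.3, 158.1], dtype=float32), [41.7, 81.6], 0.026, array([507., 216.]))]
top [(array([ -77.1, -617.8], dtype=float32), [145.5, 281.0], 1.57, array([493., 388.])), (array([528.1, 165. ], dtype=float32), [23.2, 147.8], 0.023, array([246., 200.])), (array([534.3,  84.6], dtype=float32), [26.1, 151.2], 0.016, array([270., 201.]))]
```

View pics/v4.png

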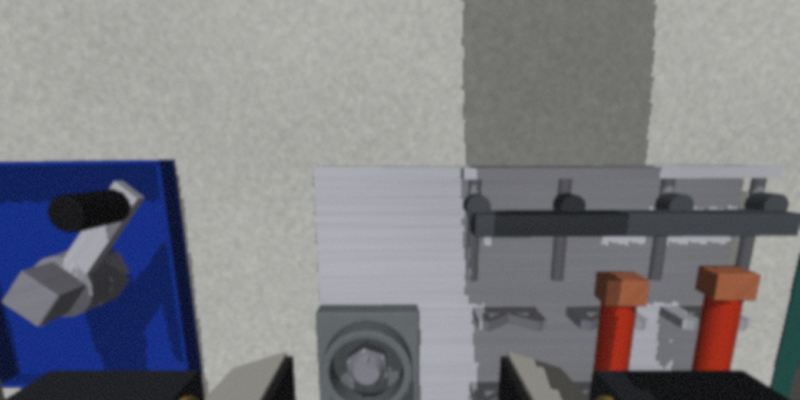

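```bash
python3 - <<'E'
from h import *
p=np.load("w4.npy",allow_pickle=True).item();s=800/560
r=lambda x,y,z:ray(p,[x/s,y/s],z)[0].round(4)
print("near ends A",r(725,268,.07),"B",r(620,272,.07))
print("well centre",r(368,361,.066),"pilot",r(366,366,.065), "housing edge near",r(318,306,.05),r(418,306,.05))
print("head top corners",[r(x,y,.008+.088-.004) for x,y in((3,300),(38,268),(85,287),(40,326))])
print("arm end",r(130,190,.058),"handle top",r(68,210,.116),"handle foot",r(115,205,.058))
for z in(.066,):
  t=P("top");im=cv2.imread("pics/t4.png")
g=cv2.cvtColor(im,cv2.COLOR_BGR2GRAY)
cv2.imwrite("pics/tc.png",cv2.resize(im[180:250,360:440],(640,560),interpolation=cv2.INTER_CUBIC))
E
```

```text
near ends A [0.451  0.1511 0.07  ] B [0.4555 0.0754 0.07  ]
well centre [ 0.5308 -0.1077  0.066 ] pilot [ 0.5354 -0.1093  0.065 ] housing edge near [ 0.492  -0.1478  0.05  ] [ 0.4904 -0.0696  0.05  ]
head top corners [array([ 0.4791, -0.3593,  0.092 ]), array([ 0.4558, -0.3311,  0.092 ]), array([ 0.4686, -0.3011,  0.092 ]), array([ 0.4977, -0.3371,  0.092 ])]
arm end [ 0.4051 -0.2795  0.058 ] handle top [ 0.4133 -0.289   0.116 ] handle foot [ 0.416  -0.2917  0.058 ]
```

Emit:
{"method": "send_rows", "body": {"deltas": [[[-0.004, -0.035, 0.02], [0, 0, 0], 0.07], [[-0.004, -0.035, 0.02], [0, 0, 0], 0.07], [[-0.004, -0.035, 0.02], [0, 0, 0], 0.07], [[-0.004, -0.035, 0.02], [0, 0, 0], 0.07], [[-0.004, -0.035, 0.02], [0, 0, 0], 0.07], [[-0.004, -0.02, 0.01], [0, 0, 0], 0.07], [[0, 0, 0], [0, 0, 0], 0.07], [[0, 0, 0], [0, 0, 0], 0.07], [[0, 0, 0], [0, 0, 0], 0.07], [[0, 0, 0], [0, 0, 0], 0.07]]}}

```text
clock: 46.9
position: [0.4268, -0.2822, 0.3431]
ee_rot: [0.035, -3.141, -0.001]
force: [-0.1, 0.6, -0.5]
width: 0.759
```

```bash
python3 - <<'E'
from h import *
o=arm.observe();print(o['position'],o['ee_rot'],o['joints'].round(2))
p=P("wrist");np.save("w5.npy",p,allow_pickle=True)
w=np.ascontiguousarray(get_image("wrist")[:,:,::-1]);cv2.imwrite("pics/w5.png",w)
cv2.imwrite("pics/v5.png",cv2.resize(w[60:270,150:430],(800,600),interpolation=cv2.INTER_CUBIC))
E
```

```text
[ 0.42678888 -0.28223146  0.34306103] [ 3.49978558e-02 -3.14059772e+00 -1.32095730e-03] [ 0.21  0.15  0.32  1.61 -0.05  1.4   2.13]
```

View pics/v5.png

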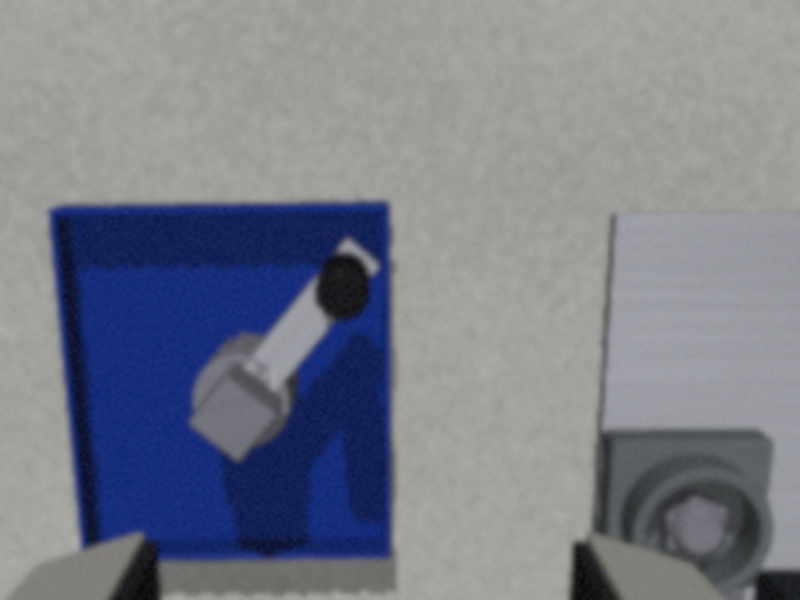

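```bash
python3 - <<'E'
from h import *
p=np.load("w5.npy",allow_pickle=True).item();s=800/280
r=lambda x,y,z:ray(p,[150+x/s,60+y/s],z)[0].round(4)
hc=[r(x,y,.092) for x,y in((190,425),(233,370),(282,408),(240,462))];c=np.mean(hc,0)
print("head corners",hc,"centre",c,"edges",[np.linalg.norm(hc[i]-hc[i-1]).round(4) for i in range(4)],[np.arctan2(*(hc[i]-hc[i-1])[[1,0]]).round(3) for i in range(4)])
ht=r(343,295,.116);ae=r(363,255,.058);print("handle top",ht,"arm end",ae)
for n,q in(("h",ht),("a",ae)):
    d=q-c;print(n,np.hypot(d[0],d[1]),np.arctan2(d[1],d[0]))
print("hub circle top z.058",r(245,395,.058))
print("tray rim",[r(*a,.028) for a in((52,208),(390,203),(390,556),(85,556))])
print("well",r(700,522,.066))
q=np.load("w4.npy",allow_pickle=True).item();w=cv2.imread("pics/w4.png")
H,S,V=cv2.split(cv2.cvtColor(w,cv2.COLOR_BGR2HSV));m=((H<16)|(H>172))&(S>110)&(V>80)
for c0,c1 in((420,452),(492,527)):
    f=[(c,np.argmax(m[:,c])) for c in range(c0,c1) if m[:,c].any()]
    W=ray(q,f,.07);print(W[2:-2:5,:2].round(4).tolist())
t=P("top");im=cv2.imread("pics/t4.png");H,S,V=cv2.split(cv2.cvtColor(im,cv2.COLOR_BGR2HSV));m=((H<16)|(H>172))&(S>110)&(V>60)
for c0,c1 in((243,250),(267,274)):
    f=[np.where(m[150:260,c])[0][[0,-1]]+150 for c in range(c0,c1)];print(f, [ray(t,[[c0+3,g[0]-.5],[c0+3,g[1]+.5]],.068)[:,0].round(4) for g in f[3:4]])
E
```

```text
head corners [array([ 0.4817, -0.3605,  0.092 ]), array([ 0.4554, -0.3403,  0.092 ]), array([ 0.4727, -0.3182,  0.092 ]), array([ 0.4991, -0.3378,  0.092 ])] centre [ 0.477225 -0.3392    0.092   ] edges [np.float64(0.0286), np.float64(0.0332), np.float64(0.0281), np.float64(0.0329)] [np.float64(-2.225), np.float64(2.487), np.float64(0.907), np.float64(-0.639)]
handle top [ 0.4166 -0.2907  0.116 ] arm end [ 0.4064 -0.2825  0.058 ]
h 0.07763788137887323 2.466851711366241
a 0.0907252480018655 2.4665074328585197
hub circle top z.058 [ 0.4757 -0.339   0.058 ]
tray rim [array([ 0.39  , -0.4367,  0.028 ]), array([ 0.3841, -0.2696,  0.028 ]), array([ 0.5727, -0.2643,  0.028 ]), array([ 0.576 , -0.4308,  0.028 ])]
well [ 0.5346 -0.1111  0.066 ]
[[0.4846, 0.0668], [0.4616, 0.0689], [0.4562, 0.0734], [0.4561, 0.0786], [0.456, 0.0838], [0.458, 0.0893]]
[[0.4506, 0.137], [0.4505, 0.1422], [0.4504, 0.1473], [0.4503, 0.1525], [0.4502, 0.1577], [0.4512, 0.1631], [0.4532, 0.1687]]Traceback (most recent call last):
  File "<stdin>", line 19, in <module>
IndexError: index 0 is out of bounds for axis 0 with size 0
```

Crank: head at (0.477, -0.339), arm direction 2.467 rad. Both the handle and the arm end agree. Bar A's near end measures a few mm short compared with B's, so I'll check it from straight above before going on.

Emit:
{"method": "send_rows", "body": {"deltas": [[[0, 0.0407, -0.011], [0, 0, 0], 0.07], [[0, 0.0407, -0.011], [0, 0, 0], 0.07], [[0, 0.0407, -0.011], [0, 0, 0], 0.07], [[0, 0.0407, -0.011], [0, 0, 0], 0.07], [[0, 0.0407, -0.011], [0, 0, 0], 0.07], [[0, 0.0407, -0.011], [0, 0, 0], 0.07], [[0, 0.0407, -0.011], [0, 0, 0], 0.07], [[0, 0.0407, -0.011], [0, 0, 0], 0.07], [[0, 0.0407, -0.011], [0, 0, 0], 0.07], [[0, 0.0407, -0.011], [0, 0, 0], 0.07]]}}

```text
clock: 47.95
position: [0.4259, 0.1255, 0.2333]
ee_rot: [-0.033, 3.141, 0.0]
force: [0.9, -0.1, -0.2]
width: 0.759
```

Emit:
{"method": "send_rows", "body": {"deltas": [[[0, 0, 0], [0, 0, 0], 0.07], [[0, 0, 0], [0, 0, 0], 0.07], [[0, 0, 0], [0, 0, 0], 0.07], [[0, 0, 0], [0, 0, 0], 0.07], [[0, 0, 0], [0, 0, 0], 0.07], [[0, 0, 0], [0, 0, 0], 0.07], [[0, 0, 0], [0, 0, 0], 0.07], [[0, 0, 0], [0, 0, 0], 0.07], [[0, 0, 0], [0, 0, 0], 0.07], [[0, 0, 0], [0, 0, 0], 0.07]]}}

```text
clock: 48.95
position: [0.4265, 0.1234, 0.2336]
ee_rot: [0.032, -3.141, -0.0]
force: [-0.0, -0.6, -0.1]
width: 0.763
```

```bash
python3 - <<'E'
from h import *
o=arm.observe();print(o['position'],o['ee_rot'])
p=P("wrist");w=np.ascontiguousarray(get_image("wrist")[:,:,::-1]);np.save("w6.npy",p,allow_pickle=True);cv2.imwrite("pics/w6.png",w)
H,S,V=cv2.split(cv2.cvtColor(w,cv2.COLOR_BGR2HSV));m=((H<16)|(H>172))&(S>110)&(V>80)
print(world_rect(p,m,.07,100))
for c in range(0,560,6):
    if m[:,c].sum()>20: v=np.argmax(m[:,c]);print((c,int(v)),ray(p,[c,v-.5],.07)[0,:2].round(4).tolist(),end=" ")
cv2.imwrite("pics/v6.png",cv2.resize(w[100:250,180:380],(800,600),interpolation=cv2.INTER_CUBIC))
E
```

```text
[0.42650357 0.1233755  0.23363811] [ 3.16278990e-02 -3.14143236e+00 -9.96381960e-05]
[(array([598.6, 166.1], dtype=float32), [9.4, 28.2], -1.552, array([312., 328.])), (array([602.1,  86.6], dtype=float32), [13.5, 28.4], -1.552, array([243., 330.])), (array([503.4,  84. ], dtype=float32), [29.8, 98.4], -0.012, array([241., 237.])), (array([499.8, 164.6], dtype=float32), [27.6, 102.6], 0.037, array([320., 233.]))]
(234, 213) [0.4597, 0.0783] (240, 213) [0.4596, 0.0847] (246, 208) [0.454, 0.091] (252, 208) [0.4539, 0.0974] (306, 204) [0.4485, 0.1541] (312, 204) [0.4483, 0.1604] (318, 204) [0.4482, 0.1667] (324, 204) [0.4481, 0.173]
```

View pics/v6.png

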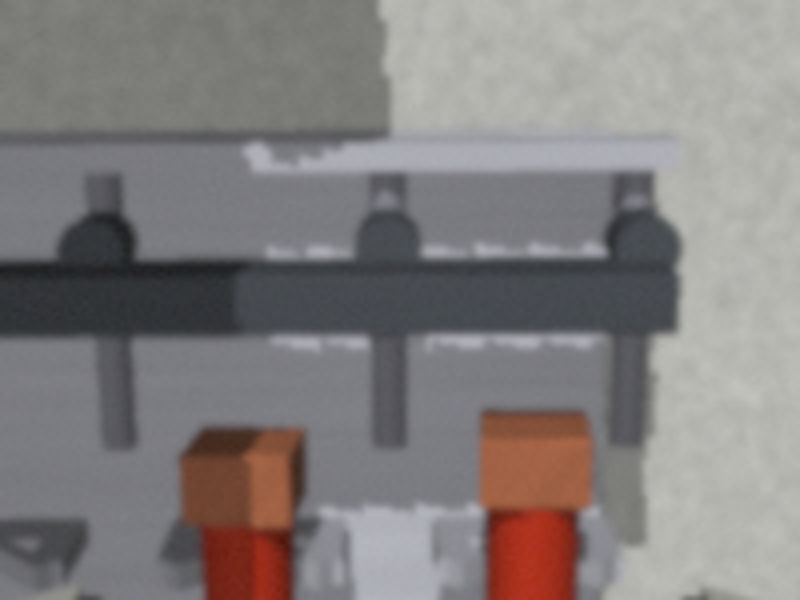

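Measured at the lower edge of the end faces, A's end is at v≈203.5 and B's at 207.5. Jig yaw explains about 2 mm of that, so A is about 2–3 mm short. Re-seating A against the fence.

Emit:
{"method": "send_rows", "body": {"deltas": [[[0.0125, 0.0053, -0.01], [0, 0, 0.002], 0.045], [[0.0125, 0.0053, -0.01], [0, 0, 0], 0.045], [[0.0125, 0.0053, -0.01], [0, 0, 0], 0.045], [[0.0125, 0.0053, -0.01], [0, 0, 0], 0.045], [[0.0125, 0.0053, -0.01], [0, 0, 0], 0.045], [[0.0125, 0.0053, -0.01], [0, 0, 0], 0.045], [[0.0125, 0.0053, -0.01], [0, 0, 0], 0.045], [[0.0125, 0.0053, -0.03], [0, 0, 0], 0.045], [[0, 0, -0.04], [0, 0, 0], 0.045], [[0, 0, -0.04], [0, 0, 0], 0.045]]}}

```text
clock: 50.0
position: [0.5273, 0.1662, 0.0526]
ee_rot: [-0.035, 3.14, 0.001]
force: [0.0, -0.0, 0.1]
width: 0.493
```

Emit:
{"method": "send_rows", "body": {"deltas": [[[0, 0, -0.02], [0, 0, 0], 0.045], [[0, 0, -0.015], [0, 0, 0], 0.045], [[0, 0, -0.0025], [0, 0, 0], 0.045], [[0, 0, 0], [0, 0, 0], 0], [[0, 0, 0], [0, 0, 0], 0], [[0, 0, 0], [0, 0, 0], 0], [[0, 0, 0], [0, 0, 0], 0], [[0, 0, 0], [0, 0, 0], 0], [[0, 0, 0], [0, 0, 0], 0], [[0, 0, 0], [0, 0, 0], 0]]}}

```text
clock: 51.0
position: [0.5273, 0.1654, 0.0171]
ee_rot: [-0.034, 3.14, 0.0]
force: [-1.0, -3.4, 7.1]
width: 0.276
```

Emit:
{"method": "send_rows", "body": {"deltas": [[[0, 0, 0.001], [0, 0, 0], 0], [[0, 0, 0], [0, 0, 0], 0], [[0.001, 0, 0], [0, 0, 0], 0], [[0.001, 0, 0], [0, 0, 0], 0], [[0.001, 0, 0], [0, 0, 0], 0], [[0, 0, 0], [0, 0, 0], 0], [[0, 0, 0], [0, 0, 0], 0], [[0, 0, 0], [0, 0, 0], 0], [[0, 0, 0], [0, 0, 0], 0], [[0, 0, 0], [0, 0, 0], 0]]}}

```text
clock: 52.0
position: [0.5269, 0.1654, 0.017]
ee_rot: [0.036, -3.137, 0.002]
force: [-8.5, -3.1, 10.1]
width: 0.28
```

Emit:
{"method": "send_rows", "body": {"deltas": [[[0, 0.001, 0.001], [0, 0, 0], 0], [[0, 0, 0.001], [0, 0, 0], 0], [[0, 0, 0.001], [0, 0, 0], 0], [[0, 0, 0.001], [0, 0, 0], 0], [[0, 0, 0], [0, 0, 0], 0], [[0, 0, 0], [0, 0, 0], 0], [[0, 0, 0], [0, 0, 0], 0], [[0, 0, 0], [0, 0, 0], 0], [[0, 0, 0], [0, 0, 0], 0], [[0, 0, 0], [0, 0, 0], 0]]}}

```text
clock: 53.0
position: [0.5295, 0.1667, 0.0211]
ee_rot: [0.035, -3.141, -0.0]
force: [-0.8, 0.2, -3.6]
width: 0.273
```

Emit:
{"method": "send_rows", "body": {"deltas": [[[0.001, 0, 0], [0, 0, 0], 0], [[0.001, 0, 0], [0, 0, 0], 0], [[0, 0, 0], [0, 0, 0], 0], [[0, 0, 0], [0, 0, 0], 0], [[0, 0, 0], [0, 0, 0], 0], [[0, 0, 0], [0, 0, 0], 0], [[0, 0, 0], [0, 0, 0], 0], [[0, 0, 0], [0, 0, 0], 0], [[0, 0, 0], [0, 0, 0], 0], [[0, 0, 0], [0, 0, 0], 0]]}}

```text
clock: 54.0
position: [0.5315, 0.1667, 0.0212]
ee_rot: [-0.035, 3.141, 0.0]
force: [0.5, -0.3, -3.8]
width: 0.273
```

Emit:
{"method": "send_rows", "body": {"deltas": [[[0.001, 0, 0], [0, 0, 0], 0], [[0.001, 0, 0], [0, 0, 0], 0], [[0, 0, 0], [0, 0, 0], 0], [[0, 0, 0], [0, 0, 0], 0], [[0, 0, 0], [0, 0, 0], 0], [[0, 0, 0], [0, 0, 0], 0], [[0, 0, 0], [0, 0, 0], 0], [[0, 0, 0], [0, 0, 0], 0], [[0, 0, 0], [0, 0, 0], 0], [[0, 0, 0], [0, 0, 0], 0]]}}

```text
clock: 55.0
position: [0.5316, 0.1666, 0.0206]
ee_rot: [0.036, -3.138, 0.001]
force: [-6.7, 0.2, -1.6]
width: 0.271
```

Emit:
{"method": "send_rows", "body": {"deltas": [[[0.001, 0, 0], [0, 0, 0], 0], [[0.001, 0, 0], [0, 0, 0], 0], [[0, 0, 0], [0, 0, 0], 0], [[0, 0, 0], [0, 0, 0], 0], [[0, 0, 0], [0, 0, 0], 0], [[0, 0, 0], [0, 0, 0], 0], [[0, 0, 0], [0, 0, 0], 0], [[0, 0, 0], [0, 0, 0], 0], [[0, 0, 0], [0, 0, 0], 0], [[0, 0, 0], [0, 0, 0], 0]]}}

```text
clock: 56.0
position: [0.5314, 0.1665, 0.0201]
ee_rot: [0.036, -3.135, 0.002]
force: [-10.9, -0.7, 0.5]
width: 0.281
```

Emit:
{"method": "send_rows", "body": {"deltas": [[[-0.002, 0, 0], [0, 0, 0], 0], [[0, 0, -0.001], [0, 0, 0], 0], [[0, 0, -0.001], [0, 0, 0], 0], [[0, 0, -0.001], [0, 0, 0], 0], [[0, 0, 0], [0, 0, 0], 0], [[0, 0, 0], [0, 0, 0], 0], [[0, 0, 0], [0, 0, 0], 0], [[0, 0, 0], [0, 0, 0], 0], [[0, 0, 0], [0, 0, 0], 0], [[0, 0, 0], [0, 0, 0], 0]]}}

```text
clock: 57.0
position: [0.5315, 0.1665, 0.0185]
ee_rot: [0.035, -3.138, 0.001]
force: [-10.0, -1.8, 10.1]
width: 0.277
```

Emit:
{"method": "send_rows", "body": {"deltas": [[[0, 0, -0.0005], [0, 0, 0], 0], [[0, 0, 0], [0, 0, 0], 0], [[0, 0, 0], [0, 0, 0], 0], [[0, 0, 0], [0, 0, 0], 0], [[0, 0, 0], [0, 0, 0], 0], [[0, 0, 0], [0, 0, 0], 0], [[0, 0, 0], [0, 0, 0], 0], [[0, 0, 0], [0, 0, 0], 0], [[0, 0, 0], [0, 0, 0], 0], [[0, 0, 0], [0, 0, 0], 0]]}}

```text
clock: 58.0
position: [0.5316, 0.1665, 0.0183]
ee_rot: [0.035, -3.138, 0.001]
force: [-11.0, -2.2, 13.4]
width: 0.271
```

Emit:
{"method": "send_rows", "body": {"deltas": [[[0, 0, 0], [0, 0, 0], 0.045], [[0, 0, 0], [0, 0, 0], 0.045], [[0, 0, 0], [0, 0, 0], 0.045], [[0, 0, 0], [0, 0, 0], 0.045], [[0, 0, 0], [0, 0, 0], 0.045], [[0, 0, 0.02], [0, 0, 0], 0.045], [[0, 0, 0.04], [0, 0, 0], 0.045], [[0, 0, 0.05], [0, 0, 0], 0.045], [[0, 0, 0.05], [0, 0, 0], 0.07], [[0, 0, 0.05], [0, 0, 0], 0.07]]}}

```text
clock: 59.0
position: [0.5332, 0.1666, 0.2298]
ee_rot: [-0.035, 3.141, 0.0]
force: [1.1, -0.1, 0.1]
width: 0.613
```

Emit:
{"method": "send_rows", "body": {"deltas": [[[-0.0215, -0.0085, 0.002], [0, 0, 0], 0.07], [[-0.0215, -0.0085, 0.002], [0, 0, 0], 0.07], [[-0.0215, -0.0085, 0.001], [0, 0, 0], 0.07], [[-0.0215, -0.0085, 0], [0, 0, 0], 0.07], [[-0.0215, -0.0085, 0], [0, 0, 0], 0.07], [[0, 0, 0], [0, 0, 0], 0.07], [[0, 0, 0], [0, 0, 0], 0.07], [[0, 0, 0], [0, 0, 0], 0.07], [[0, 0, 0], [0, 0, 0], 0.07], [[0, 0, 0], [0, 0, 0], 0.07]]}}

```text
clock: 60.0
position: [0.4265, 0.1244, 0.2324]
ee_rot: [0.035, -3.141, -0.0]
force: [-0.2, 0.8, -0.3]
width: 0.763
```

```bash
python3 - <<'E'
from h import *
o=arm.observe();print(o['position'],o['ee_rot'])
p=P("wrist");w=np.ascontiguousarray(get_image("wrist")[:,:,::-1]);cv2.imwrite("pics/w7.png",w)
H,S,V=cv2.split(cv2.cvtColor(w,cv2.COLOR_BGR2HSV));m=((H<16)|(H>172))&(S>90)&(V>40)
print(world_rect(p,m,.07,100))
for c in range(0,560,6):
    if m[:,c].sum()>20: v=np.argmax(m[:,c]);print((c,int(v)),ray(p,[c,v-.5],.04)[0,:2].round(4).tolist(),end=" ")
t=P("top");im=np.ascontiguousarray(get_image("top")[:,:,::-1]);H,S,V=cv2.split(cv2.cvtColor(im,cv2.COLOR_BGR2HSV));m=((H<16)|(H>172))&(S>90)&(V>40)
print(world_rect(t,m,.068,60))
E
```

```text
[0.42645865 0.12444014 0.23244968] [ 3.47150625e-02 -3.14114162e+00 -2.00716333e-05]
[(array([601.9,  87. ], dtype=float32), [14.8, 30.6], -1.55, array([242., 330.])), (array([599.6, 165.2], dtype=float32), [16.2, 28.2], -1.55, array([308., 327.])), (array([502.9,  84.4], dtype=float32), [30.8, 97.8], 0.001, array([236., 245.])), (array([500.9, 163.1], dtype=float32), [28.8, 98.8], 0.037, array([311., 245.]))]
(228, 210) [0.465, 0.0692] (234, 208) [0.4625, 0.0761] (240, 208) [0.4623, 0.0829] (246, 208) [0.4622, 0.0897] (252, 208) [0.4621, 0.0966] (300, 209) [0.4621, 0.1513] (306, 207) [0.4596, 0.158] (312, 207) [0.4595, 0.1648] (318, 208) [0.4605, 0.1717] (324, 208) [0.4604, 0.1786] [(array([-82.7, 584. ], dtype=float32), [10.1, 83.2], -0.016, array([102., 391.])), (array([-84.3, 627.2], dtype=float32), [10.8, 85.9], 0.011, array([ 87., 389.])), (array([-83.2, 669.3], dtype=float32), [11.5, 83.1], 0.001, array([ 73., 394.])), (array([ -77.1, -617.8], dtype=float32), [145.5, 281.0], 1.57, array([495., 388.]))]
```

A's and B's ends now differ by about 2 mm, as the jig yaw predicts, so both are on the fence. Next the crank. I'll move over it with the tool x axis along the arm (angle 2.467).

Emit:
{"method": "send_rows", "body": {"deltas": [[[0.005, -0.044, 0], [0, 0, -0.07], 0.07], [[0.005, -0.044, 0], [0, 0, -0.07], 0.07], [[0.005, -0.044, 0], [0, 0, -0.07], 0.07], [[0.005, -0.044, 0], [0, 0, -0.07], 0.07], [[0.005, -0.044, 0], [0, 0, -0.07], 0.07], [[0.005, -0.044, 0], [0, 0, -0.07], 0.07], [[0.005, -0.044, 0], [0, 0, -0.07], 0.07], [[0.005, -0.044, 0], [0, 0, -0.07], 0.07], [[0.005, -0.044, 0], [0, 0, -0.07], 0.07], [[0.005, -0.044, 0], [0, 0, -0.07], 0.07]]}}

```text
clock: 61.1
position: [0.4762, -0.3175, 0.2326]
ee_rot: [1.048, 2.961, -0.0]
force: [0.7, 0.3, 0.3]
width: 0.765
```

Emit:
{"method": "send_rows", "body": {"deltas": [[[0, -0.02, 0], [0, 0, 0.003], 0.065], [[0.0005, -0.0035, -0.02], [0, 0, 0], 0.065], [[0, 0, -0.02], [0, 0, 0], 0.065], [[0, 0, -0.02], [0, 0, 0], 0.065], [[0, 0, -0.02], [0, 0, 0], 0.065], [[0, 0, 0], [0, 0, 0], 0.065], [[0, 0, 0], [0, 0, 0], 0.065], [[0, 0, 0], [0, 0, 0], 0.065], [[0, 0, 0], [0, 0, 0], 0.065], [[0, 0, 0], [0, 0, 0], 0.065]]}}

```text
clock: 62.1
position: [0.4769, -0.3395, 0.1535]
ee_rot: [1.04, 2.963, -0.0]
force: [-0.4, 1.2, 0.5]
width: 0.708
```

```bash
python3 - <<'E'
from h import *
o=arm.observe();print(o['position'],o['ee_rot'],o['joints'].round(2))
p=P("wrist");w=np.ascontiguousarray(get_image("wrist")[:,:,::-1]);np.save("w8.npy",p,allow_pickle=True);cv2.imwrite("pics/w8.png",w)
i=np.ascontiguousarray(get_image("side")[:,:,::-1])
cv2.imwrite("pics/v8.png",np.hstack([cv2.resize(w[:300],(500,268)),cv2.resize(i[205:335,310:455],(299,268),interpolation=cv2.INTER_CUBIC)]))
X=[[.4772,-.3392,.092],[.4146,-.2893,.116]];print(proj(p,X)*500/560,(proj(P("side"),X+[o['position']])-[310,205])*2.06+[500,0])
E
```

```text
[ 0.4769346  -0.33946206  0.15346871] [ 1.03954163e+00  2.96318276e+00 -1.47279500e-04] [ 0.29  0.41  0.32  1.74 -0.15  1.01  1.57]
[[247.66609208 188.05514877]
 [247.30125775  88.2212563 ]] [[628.77070313 142.40484839]
 [572.29137842 134.042137  ]
 [636.92307942 109.92013602]]
```

View pics/v8.png

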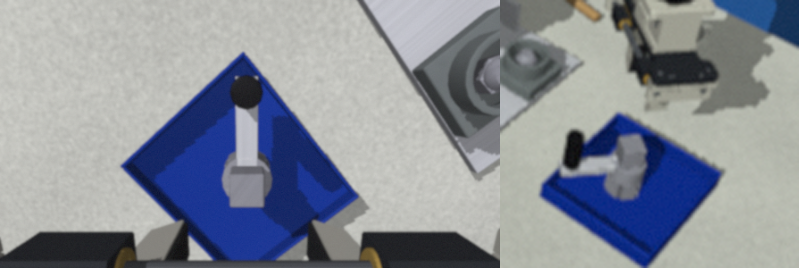

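The head is at (247,187) and the handle at (246,90), both as predicted. Descending and gripping.

Emit:
{"method": "send_rows", "body": {"deltas": [[[0, 0, -0.03], [0, 0, 0], 0.065], [[0, 0, -0.03], [0, 0, 0], 0.065], [[0, 0, -0.025], [0, 0, 0], 0.065], [[0, 0, -0.015], [0, 0, 0], 0.065], [[0, 0, -0.01], [0, 0, 0], 0.065], [[0, 0, -0.006], [0, 0, 0], 0.065], [[0, 0, -0.004], [0, 0, 0], 0.065], [[0, 0, 0], [0, 0, 0], 0.065], [[0, 0, 0], [0, 0, 0], 0.065], [[0, 0, 0], [0, 0, 0], 0.065]]}}

```text
clock: 63.2
position: [0.4769, -0.3395, 0.0333]
ee_rot: [1.04, 2.963, -0.0]
force: [-0.3, 0.8, -0.5]
width: 0.703
```

Emit:
{"method": "send_rows", "body": {"deltas": [[[0, 0, 0], [0, 0, 0], 0], [[0, 0, 0], [0, 0, 0], 0], [[0, 0, 0], [0, 0, 0], 0], [[0, 0, 0], [0, 0, 0], 0], [[0, 0, 0], [0, 0, 0], 0], [[0, 0, 0], [0, 0, 0], 0], [[0, 0, 0], [0, 0, 0], 0], [[0, 0, 0], [0, 0, 0], 0], [[0, 0, 0], [0, 0, 0], 0], [[0, 0, 0], [0, 0, 0], 0]], "force": 45}}

```text
clock: 64.2
position: [0.4765, -0.3393, 0.0326]
ee_rot: [-1.04, -2.964, 0.0]
force: [-0.9, -0.3, -0.5]
width: 0.32
```

Emit:
{"method": "send_rows", "body": {"deltas": [[[0, 0, 0.01], [0, 0, 0], 0], [[0, 0, 0.02], [0, 0, 0], 0], [[0, 0, 0.03], [0, 0, 0], 0], [[0, 0, 0.03], [0, 0, 0], 0], [[0, 0, 0.03], [0, 0, 0], 0], [[0, 0, 0], [0, 0, 0], 0], [[0, 0, 0], [0, 0, 0], 0], [[0, 0, 0], [0, 0, 0], 0], [[0, 0, 0], [0, 0, 0], 0], [[0, 0, 0], [0, 0, 0], 0]]}}

```text
clock: 65.2
position: [0.4759, -0.3388, 0.1515]
ee_rot: [-1.039, -2.962, -0.001]
force: [0.1, 0.3, -5.2]
width: 0.319
```

```bash
python3 - <<'E'
from h import *
o=arm.observe();print(o['position'],o['ee_rot'],o['width'],o['joints'].round(2))
i=np.ascontiguousarray(get_image("side")[:,:,::-1])
cv2.imwrite("pics/v9.png",cv2.resize(i[180:340,310:470],(600,600),interpolation=cv2.INTER_CUBIC))
E
```

```text
[ 0.47591406 -0.33882823  0.15152582] [-1.03947661e+00 -2.96249044e+00 -5.31247844e-04] 0.31936837392344314 [ 0.29  0.41  0.33  1.74 -0.15  1.01  1.57]
```

View pics/v9.png

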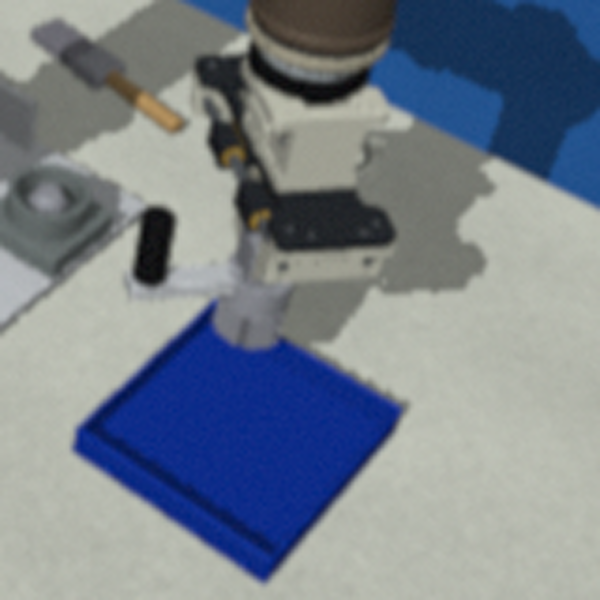

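The crank is held at width 29 mm and hangs straight. I'm now over my viewing budget, so I'll measure the well numerically from a centred wrist view.

Emit:
{"method": "send_rows", "body": {"deltas": [[[0.0061, 0.0214, 0.0063], [0, 0, 0], 0], [[0.0061, 0.0214, 0.0063], [0, 0, 0], 0], [[0.0061, 0.0214, 0.0063], [0, 0, 0], 0], [[0.0061, 0.0214, 0.0063], [0, 0, 0], 0], [[0.0061, 0.0214, 0.0063], [0, 0, 0], 0], [[0.0061, 0.0214, 0.0063], [0, 0, 0], 0], [[0.0061, 0.0214, 0.0063], [0, 0, 0], 0], [[0.0061, 0.0214, 0.0063], [0, 0, 0], 0], [[0, 0, 0], [0, 0, 0], 0], [[0, 0, 0], [0, 0, 0], 0]]}}

```text
clock: 66.25
position: [0.5253, -0.1677, 0.2028]
ee_rot: [-1.038, -2.965, 0.0]
force: [-0.2, -0.4, -4.5]
width: 0.325
```

```bash
cat > well.py <<'E'
from h import *
def fit(name,img,p,z=.066,guess=(.536,-.107)):
    """circle fits in a rectified plan view of plane z, 0.25 mm/px, around the guess"""
    n=400;s=.00025
    g=np.stack(np.meshgrid(np.arange(n),np.arange(n)),-1).reshape(-1,2)
    W=np.c_[guess[0]+(g[:,1]-n/2)*s,guess[1]+(g[:,0]-n/2)*s,np.full(n*n,z)]
    m=proj(p,W).reshape(n,n,2).astype(np.float32)
    pl=cv2.GaussianBlur(cv2.cvtColor(cv2.remap(img,m[...,0],m[...,1],1),cv2.COLOR_BGR2GRAY),(9,9),0)
    for lo,hi in((110,124),(138,150)):
        c=cv2.HoughCircles(pl,cv2.HOUGH_GRADIENT_ALT if False else cv2.HOUGH_GRADIENT,1,10,param1=40,param2=12,minRadius=lo,maxRadius=hi)
        if c is not None: print(name,(lo,hi),[(round(float(guess[0]+(a[1]-n/2)*s),4),round(float(guess[1]+(a[0]-n/2)*s),4),round(float(a[2])*s*2000,1)) for a in c[0][:4]])
    return pl
E
python3 - <<'E'
from well import *
o=arm.observe();print(o['position'],proj(P("wrist"),[[.536,-.107,.066]]))
p=P("wrist");w=np.ascontiguousarray(get_image("wrist")[:,:,::-1]);cv2.imwrite("pics/w10.png",w);np.save("w10.npy",p,allow_pickle=True)
cv2.imwrite("pics/pl.png",fit("now",w,p))
fit("w1",cv2.imread("pics/w1.png"),np.load("w1.npy",allow_pickle=True).item())
fit("w5",cv2.imread("pics/w5.png"),np.load("w5.npy",allow_pickle=True).item())
fit("top",cv2.imread("pics/top0.png"),P("top"))
E
```

```text
[ 0.52528423 -0.1677184   0.20277539] [[334.8293373 157.6538994]]
now (110, 124) [(0.5409, -0.1094, 58.3), (0.5381, -0.1091, 58.4)]
```

View pics/pl.png

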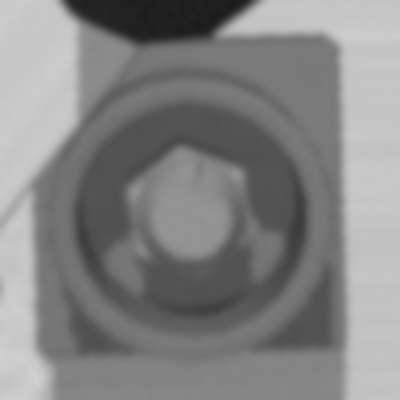

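The rectified plan view shows the hex clearly. The ring is centred near (193,212), giving the well at (0.5385, -0.1085). The hex edges run at about 127.5° (mod 60 = 7.5°). I'll turn the crank to 187.5° and go to the well.

Emit:
{"method": "send_rows", "body": {"deltas": [[[0.0022, 0.0099, 0], [0, 0, 0.1342], 0], [[0.0022, 0.0099, 0], [0, 0, 0.1342], 0], [[0.0022, 0.0099, 0], [0, 0, 0.1342], 0], [[0.0022, 0.0099, 0], [0, 0, 0.1342], 0], [[0.0022, 0.0099, 0], [0, 0, 0.1342], 0], [[0.0022, 0.0099, 0], [0, 0, 0.1342], 0], [[0, 0, -0.03], [0, 0, 0], 0], [[0, 0, -0.03], [0, 0, 0], 0], [[0, 0, -0.02], [0, 0, 0], 0], [[0, 0, 0], [0, 0, 0], 0]]}}

```text
clock: 67.3
position: [0.5358, -0.1097, 0.12]
ee_rot: [0.201, -3.129, -0.001]
force: [0.1, -0.6, -5.7]
width: 0.324
```

Emit:
{"method": "send_rows", "body": {"deltas": [[[0, 0, 0], [0, 0, 0], 0], [[0, 0, 0], [0, 0, 0], 0], [[0, 0, -0.01], [0, 0, 0], 0], [[0, 0, -0.008], [0, 0, 0], 0], [[0, 0, -0.005], [0, 0, 0], 0], [[0, 0, -0.003], [0, 0, 0], 0], [[0, 0, 0], [0, 0, 0], 0], [[0, 0, 0], [0, 0, 0], 0], [[0, 0, 0], [0, 0, 0], 0], [[0, 0, 0], [0, 0, 0], 0]]}}

```text
clock: 68.3
position: [0.5387, -0.1087, 0.0973]
ee_rot: [-0.204, 3.134, -0.0]
force: [-0.1, -1.5, -3.6]
width: 0.322
```

```bash
python3 - <<'E'
from h import *
o=arm.observe();print(o['position'],o['ee_rot'],o['force'],o['ft_torque'],o['joints'].round(2))
r=o['ee_rot'];print(np.degrees(2*np.arctan2(r[1],r[0]))%360)
E
```

```text
[ 0.53872709 -0.10868545  0.09730347] [-2.04463516e-01  3.13443211e+00 -6.45192046e-05] [-0.06526041 -1.50990521 -3.55925158] [0.0361697  0.00662056 0.00667673] [ 0.03  0.41  0.09  1.88 -0.05  0.85  1.85]
187.4643968893152
```

Emit:
{"method": "send_rows", "body": {"deltas": [[[0, 0, -0.002], [0, 0, 0], 0], [[0, 0, -0.002], [0, 0, 0], 0], [[0, 0, -0.002], [0, 0, 0], 0], [[0, 0, -0.001], [0, 0, 0], 0], [[0, 0, -0.001], [0, 0, 0], 0], [[0, 0, 0], [0, 0, 0], 0], [[0, 0, 0], [0, 0, 0], 0], [[0, 0, 0], [0, 0, 0], 0], [[0, 0, 0], [0, 0, 0], 0], [[0, 0, 0], [0, 0, 0], 0]]}}

```text
clock: 69.3
position: [0.5386, -0.1087, 0.0891]
ee_rot: [-0.205, 3.135, 0.0]
force: [0.1, -0.1, -4.9]
width: 0.321
```

Emit:
{"method": "send_rows", "body": {"deltas": [[[0, 0, -0.001], [0, 0, 0], 0], [[0, 0, -0.001], [0, 0, 0], 0], [[0, 0, -0.001], [0, 0, 0], 0], [[0, 0, -0.001], [0, 0, 0], 0], [[0, 0, -0.001], [0, 0, 0], 0], [[0, 0, 0], [0, 0, 0], 0], [[0, 0, 0], [0, 0, 0], 0], [[0, 0, 0], [0, 0, 0], 0], [[0, 0, 0], [0, 0, 0], 0], [[0, 0, 0], [0, 0, 0], 0]]}}

```text
clock: 70.3
position: [0.5385, -0.1087, 0.0841]
ee_rot: [-0.205, 3.135, -0.0]
force: [-0.4, -0.2, -5.4]
width: 0.321
```

Emit:
{"method": "send_rows", "body": {"deltas": [[[0, 0, -0.001], [0, 0, 0], 0], [[0, 0, -0.001], [0, 0, 0], 0], [[0, 0, -0.001], [0, 0, 0], 0], [[0, 0, -0.001], [0, 0, 0], 0], [[0, 0, 0], [0, 0, 0], 0], [[0, 0, 0], [0, 0, 0], 0], [[0, 0, 0], [0, 0, 0], 0], [[0, 0, 0], [0, 0, 0], 0], [[0, 0, 0], [0, 0, 0], 0], [[0, 0, 0], [0, 0, 0], 0]]}}

```text
clock: 71.3
position: [0.5384, -0.1087, 0.08]
ee_rot: [0.204, -3.135, -0.0]
force: [0.3, -0.8, -5.2]
width: 0.325
```

Emit:
{"method": "send_rows", "body": {"deltas": [[[0, 0, -0.001], [0, 0, 0], 0], [[0, 0, -0.001], [0, 0, 0], 0], [[0, 0, -0.001], [0, 0, 0], 0], [[0, 0, -0.001], [0, 0, 0], 0], [[0, 0, 0], [0, 0, 0], 0], [[0, 0, 0], [0, 0, 0], 0], [[0, 0, 0], [0, 0, 0], 0], [[0, 0, 0], [0, 0, 0], 0], [[0, 0, 0], [0, 0, 0], 0], [[0, 0, 0], [0, 0, 0], 0]]}}

```text
clock: 72.3
position: [0.5384, -0.1086, 0.076]
ee_rot: [0.205, -3.135, -0.0]
force: [-0.2, -0.2, -5.4]
width: 0.327
```

It dropped over the hex with no force. Continuing down to the seat, expected at TCP ≈0.069.

Emit:
{"method": "send_rows", "body": {"deltas": [[[0, 0, -0.001], [0, 0, 0], 0], [[0, 0, -0.001], [0, 0, 0], 0], [[0, 0, -0.001], [0, 0, 0], 0], [[0, 0, -0.001], [0, 0, 0], 0], [[0, 0, -0.001], [0, 0, 0], 0], [[0, 0, -0.001], [0, 0, 0], 0], [[0, 0, 0], [0, 0, 0], 0], [[0, 0, 0], [0, 0, 0], 0], [[0, 0, 0], [0, 0, 0], 0], [[0, 0, 0], [0, 0, 0], 0]]}}

```text
clock: 73.3
position: [0.5384, -0.1086, 0.0699]
ee_rot: [0.205, -3.135, -0.0]
force: [-1.1, -1.5, -5.5]
width: 0.319
```

Emit:
{"method": "send_rows", "body": {"deltas": [[[0, 0, -0.001], [0, 0, 0], 0], [[0, 0, -0.001], [0, 0, 0], 0], [[0, 0, 0], [0, 0, 0], 0], [[0, 0, 0], [0, 0, 0], 0], [[0, 0, 0], [0, 0, 0], 0], [[0, 0, 0], [0, 0, 0], 0], [[0, 0, 0], [0, 0, 0], 0], [[0, 0, 0], [0, 0, 0], 0], [[0, 0, 0], [0, 0, 0], 0], [[0, 0, 0], [0, 0, 0], 0]]}}

```text
clock: 74.3
position: [0.5387, -0.1088, 0.0685]
ee_rot: [-0.204, 3.134, -0.0]
force: [-4.7, -1.7, 5.8]
width: 0.326
```

Seated, with floor contact at 0.0685. Now turning clockwise in stages, watching force and torque.

Emit:
{"method": "send_rows", "body": {"deltas": [[[0, 0, 0.001], [0, 0, -0.05], 0], [[0, 0, 0], [0, 0, -0.08], 0], [[0, 0, 0], [0, 0, -0.08], 0], [[0, 0, 0], [0, 0, -0.08], 0], [[0, 0, 0], [0, 0, -0.08], 0], [[0, 0, 0], [0, 0, -0.08], 0], [[0, 0, 0], [0, 0, -0.08], 0], [[0, 0, 0], [0, 0, -0.08], 0], [[0, 0, 0], [0, 0, -0.08], 0], [[0, 0, 0], [0, 0, 0], 0]]}}

```text
clock: 75.3
position: [0.5387, -0.1076, 0.0687]
ee_rot: [-0.868, -3.019, -0.001]
force: [-0.0, 1.7, -4.0]
width: 0.326
```

```bash
python3 - <<'E'
from h import *
o=arm.observe();print(o['position'],o['force'],o['ft_torque'],o['joints'].round(2))
r=o['ee_rot'];print(np.degrees(2*np.arctan2(r[1],r[0]))%360)
E
```

```text
[ 0.53868331 -0.10761506  0.0687226 ] [-0.01869713  1.72663681 -4.04952197] [ 0.48783332  0.20776777 -0.02049371] [-0.1   0.45  0.27  1.92 -0.17  0.79  1.27]
147.9269483009957
```

Emit:
{"method": "send_rows", "body": {"deltas": [[[0, 0, 0], [0, 0, -0.08], 0], [[0, 0, 0], [0, 0, -0.08], 0], [[0, 0, 0], [0, 0, -0.08], 0], [[0, 0, 0], [0, 0, -0.08], 0], [[0, 0, 0], [0, 0, -0.08], 0], [[0, 0, 0], [0, 0, -0.08], 0], [[0, 0, 0], [0, 0, -0.08], 0], [[0, 0, 0], [0, 0, -0.08], 0], [[0, 0, 0], [0, 0, -0.08], 0], [[0, 0, 0], [0, 0, -0.08], 0]]}}

```text
clock: 76.3
position: [0.5405, -0.1067, 0.0688]
ee_rot: [1.972, 2.444, 0.004]
force: [5.3, 3.6, -10.9]
width: 0.321
```

```bash
cat > st.py <<'E'
from h import *
o=arm.observe();print(o['position'],o['force'].round(1),o['ft_torque'].round(2),o['joints'].round(2),o['width'])
r=o['ee_rot'];print(np.degrees(2*np.arctan2(r[1],r[0]))%360)
im=get_image("top")[:,:,::-1]
for n,i in(("ref",cv2.imread("pics/top0.png")),("now",im)):
    g=i.astype(int).sum(2)[215:250]
    print(n,[(c,int(215+np.argmin(g[:,c]))) for c in(242,252,258,262,266,278,284,296)],end=" ");print([ [int(v) for v in g[10:26,c]] for c in(262,)])
E
python3 st.py
```

```text
[ 0.54050404 -0.1067266   0.0688058 ] [  5.3   3.6 -10.9] [ 1.01 -1.46  0.38] [-0.25  0.48  0.49  1.93 -0.31  0.8   0.61] 0.32127434350309664
102.2067253519149
ref [(242, 230), (252, 233), (258, 233), (262, 233), (266, 233), (278, 233), (284, 230), (296, 229)] [[336, 333, 314, 231, 129, 117, 122, 103, 95, 215, 329, 321, 322, 326, 331, 324]]
now [(242, 226), (252, 228), (258, 229), (262, 227), (266, 245), (278, 246), (284, 240), (296, 227)] [[208, 185, 182, 185, 188, 351, 489, 524, 512, 489, 372, 342, 338, 343, 343, 349]]
```

Emit:
{"method": "send_rows", "body": {"deltas": [[[0, 0, 0], [0, 0, -0.08], 0], [[0, 0, 0], [0, 0, -0.08], 0], [[0, 0, 0], [0, 0, -0.08], 0], [[0, 0, 0], [0, 0, -0.08], 0], [[0, 0, 0], [0, 0, -0.08], 0], [[0, 0, 0], [0, 0, -0.08], 0], [[0, 0, 0], [0, 0, -0.08], 0], [[0, 0, 0], [0, 0, -0.08], 0], [[0, 0, 0], [0, 0, -0.08], 0], [[0, 0, 0], [0, 0, -0.08], 0]]}}

```text
clock: 77.35
position: [0.5422, -0.1075, 0.069]
ee_rot: [2.766, 1.483, 0.007]
force: [11.1, 1.1, -16.9]
width: 0.325
```

```bash
python3 st.py
```

```text
[ 0.54219064 -0.10745748  0.06901   ] [ 11.1   1.1 -16.9] [ 0.27 -2.72  0.37] [-0.4   0.53  0.71  1.94 -0.46  0.84 -0.03] 0.32451019909485784
56.383954166427166
ref [(242, 230), (252, 233), (258, 233), (262, 233), (266, 233), (278, 233), (284, 230), (296, 229)] [[336, 333, 314, 231, 129, 117, 122, 103, 95, 215, 329, 321, 322, 326, 331, 324]]
now [(242, 235), (252, 235), (258, 230), (262, 234), (266, 234), (278, 226), (284, 216), (296, 217)] [[187, 187, 222, 416, 503, 478, 407, 204, 103, 96, 104, 96, 98, 101, 99, 106]]
```

The crank axis is pulling the tool to +x. I'll follow it by shifting the command, and continue.

Emit:
{"method": "send_rows", "body": {"deltas": [[[0.001, 0, -0.0005], [0, 0, -0.06], 0], [[0.001, 0, -0.0005], [0, 0, -0.06], 0], [[0.001, 0, 0], [0, 0, -0.06], 0], [[0, 0, 0], [0, 0, -0.06], 0], [[0, 0, 0], [0, 0, -0.06], 0], [[0, 0, 0], [0, 0, -0.06], 0], [[0, 0, 0], [0, 0, -0.06], 0], [[0, 0, 0], [0, 0, -0.06], 0], [[0, 0, 0], [0, 0, -0.06], 0], [[0, 0, 0], [0, 0, 0], 0]]}}

```text
clock: 78.4
position: [0.5435, -0.1085, 0.0688]
ee_rot: [3.063, 0.692, 0.005]
force: [2.0, 0.8, 4.3]
width: 0.322
```

```bash
python3 st.py | head -2
```

```text
[ 0.54349993 -0.10852258  0.06877314] [2.  0.8 4.3] [ 0.25 -0.49  0.04] [-0.49  0.58  0.86  1.94 -0.57  0.88 -0.46] 0.32244574762503336
25.450406273338153
```

Emit:
{"method": "send_rows", "body": {"deltas": [[[0, 0, 0], [0, 0, -0.05], 0], [[0, 0, 0], [0, 0, -0.05], 0], [[0, 0, 0], [0, 0, -0.05], 0], [[0, 0, 0], [0, 0, -0.05], 0], [[0, 0, 0], [0, 0, -0.05], 0], [[0, 0, 0], [0, 0, 0], 0], [[0, 0, 0], [0, 0, 0], 0], [[0, 0, 0], [0, 0, 0], 0], [[0, 0, 0], [0, 0, 0], 0], [[0, 0, 0], [0, 0, 0], 0]]}}

```text
clock: 79.45
position: [0.5434, -0.1092, 0.0688]
ee_rot: [3.125, 0.306, 0.005]
force: [6.2, -0.9, 4.6]
width: 0.32
```

```bash
python3 st.py | head -2
```

```text
[ 0.54341248 -0.10917004  0.06876535] [ 6.2 -0.9  4.6] [-0.23 -1.45  0.06] [-0.53  0.61  0.93  1.94 -0.62  0.91 -0.65] 0.31969225700766607
11.186856229556792
```

Emit:
{"method": "send_rows", "body": {"deltas": [[[0, 0, 0], [0, 0, -0.05], 0], [[0, 0, 0], [0, 0, -0.05], 0], [[0, 0, 0], [0, 0, -0.05], 0], [[0, 0, 0], [0, 0, 0], 0], [[0, 0, 0], [0, 0, 0], 0], [[0, 0, 0], [0, 0, 0], 0], [[0, 0, 0], [0, 0, 0], 0], [[0, 0, 0], [0, 0, 0], 0], [[0, 0, 0], [0, 0, 0], 0], [[0, 0, 0], [0, 0, 0], 0]]}}

```text
clock: 80.5
position: [0.5434, -0.1095, 0.0688]
ee_rot: [3.139, 0.071, 0.005]
force: [6.0, -1.9, 3.3]
width: 0.326
```

```bash
python3 st.py | head -2
```

```text
[ 0.54341935 -0.10951197  0.0687723 ] [ 6.  -1.9  3.3] [-0.54 -1.48  0.07] [-0.55  0.63  0.97  1.94 -0.65  0.92 -0.77] 0.3263932133572504
2.5777919714034656
```

Emit:
{"method": "send_rows", "body": {"deltas": [[[0, 0, 0], [0, 0, -0.05], 0], [[0, 0, 0], [0, 0, -0.05], 0], [[0, 0, 0], [0, 0, -0.05], 0], [[0, 0, 0], [0, 0, -0.05], 0], [[0, 0, 0], [0, 0, 0], 0], [[0, 0, 0], [0, 0, 0], 0], [[0, 0, 0], [0, 0, 0], 0], [[0, 0, 0], [0, 0, 0], 0], [[0, 0, 0], [0, 0, 0], 0], [[0, 0, 0], [0, 0, 0], 0]]}}

```text
clock: 81.55
position: [0.5431, -0.1098, 0.0688]
ee_rot: [3.13, -0.239, 0.004]
force: [5.4, -3.9, 3.9]
width: 0.323
```

```bash
python3 st.py | head -2
```

```text
[ 0.54312814 -0.10975052  0.06875513] [ 5.4 -3.9  3.9] [-0.83 -0.98  1.4 ] [-0.58  0.65  1.03  1.94 -0.69  0.95 -0.93] 0.32301602898364645
351.26452587518435
```

Emit:
{"method": "send_rows", "body": {"deltas": [[[0, 0, 0], [0, 0, -0.05], 0], [[0, 0, 0], [0, 0, -0.05], 0], [[0, 0, 0], [0, 0, -0.05], 0], [[0, 0, 0], [0, 0, 0], 0], [[0, 0, 0], [0, 0, 0], 0], [[0, 0, 0], [0, 0, 0], 0], [[0, 0, 0], [0, 0, 0], 0], [[0, 0, 0], [0, 0, 0], 0], [[0, 0, 0], [0, 0, 0], 0], [[0, 0, 0], [0, 0, 0], 0]]}}

```text
clock: 82.6
position: [0.5416, -0.1097, 0.0688]
ee_rot: [3.104, -0.472, 0.0]
force: [0.1, -2.6, 10.5]
width: 0.342
```

```bash
python3 st.py
```

```text
[ 0.54160357 -0.10968014  0.06875078] [ 0.1 -2.6 10.5] [-0.69  0.58  1.96] [-0.59  0.67  1.07  1.95 -0.72  0.97 -1.04] 0.34242434260250804
342.7080659786368
ref [(242, 230), (252, 233), (258, 233), (262, 233), (266, 233), (278, 233), (284, 230), (296, 229)] [[336, 333, 314, 231, 129, 117, 122, 103, 95, 215, 329, 321, 322, 326, 331, 324]]
now [(242, 220), (252, 232), (258, 248), (262, 232), (266, 241), (278, 236), (284, 233), (296, 226)] [[171, 171, 177, 170, 152, 148, 114, 99, 116, 116, 125, 149, 151, 145, 146, 152]]
```

Torque jumped to 1.4–2.0 N m and the head began to slip in the grip, after 3.4 rad plus play. That is the end stop, so the keeper is closed. Easing back a little, then lifting straight off.

Emit:
{"method": "send_rows", "body": {"deltas": [[[0, 0, 0], [0, 0, 0.05], 0], [[0, 0, 0], [0, 0, 0.05], 0], [[0, 0, 0], [0, 0, 0.05], 0], [[0, 0, 0], [0, 0, 0.03], 0], [[0, 0, 0], [0, 0, 0], 0], [[0, 0, 0], [0, 0, 0], 0], [[0, 0, 0], [0, 0, 0], 0], [[0, 0, 0], [0, 0, 0], 0], [[0, 0, 0], [0, 0, 0], 0], [[0, 0, 0], [0, 0, 0], 0]]}}

```text
clock: 83.65
position: [0.5416, -0.1097, 0.0687]
ee_rot: [3.135, -0.198, 0.001]
force: [0.4, -1.2, 10.6]
width: 0.332
```

```bash
python3 st.py | head -2
```

```text
[ 0.54163027 -0.10966226  0.06867033] [ 0.4 -1.2 10.6] [-0.45  0.28 -0.22] [-0.57  0.65  1.02  1.95 -0.69  0.94 -0.9 ] 0.3322246690944758
352.7689982922979
```

Emit:
{"method": "send_rows", "body": {"deltas": [[[0, 0, 0.002], [0, 0, 0], 0], [[0, 0, 0.003], [0, 0, 0], 0], [[0, 0, 0.005], [0, 0, 0], 0], [[0, 0, 0.005], [0, 0, 0], 0], [[0, 0, 0.005], [0, 0, 0], 0], [[0, 0, 0.01], [0, 0, 0], 0], [[0, 0, 0.015], [0, 0, 0], 0], [[0, 0, 0.02], [0, 0, 0], 0], [[0, 0, 0.02], [0, 0, 0], 0], [[0, 0, 0.02], [0, 0, 0], 0]]}}

```text
clock: 84.7
position: [0.5408, -0.1086, 0.174]
ee_rot: [-3.135, 0.199, 0.002]
force: [0.7, 0.8, -5.5]
width: 0.318
```

```bash
python3 st.py | head -2
```

```text
[ 0.54076142 -0.10858364  0.17401405] [ 0.7  0.8 -5.5] [0.01 0.17 0.03] [-0.67  0.53  1.16  1.83 -0.54  1.14 -1.02] 0.31810857775460805
352.7391126311744
```

Emit:
{"method": "send_rows", "body": {"deltas": [[[-0.001, -0.01, 0], [0, 0, 0.14], 0], [[-0.006, -0.025, 0], [0, 0, 0.14], 0], [[-0.006, -0.025, 0], [0, 0, 0.14], 0], [[-0.006, -0.025, 0], [0, 0, 0.14], 0], [[-0.006, -0.025, 0], [0, 0, 0.14], 0], [[-0.006, -0.025, 0], [0, 0, 0.14], 0], [[-0.006, -0.025, 0], [0, 0, 0.14], 0], [[-0.006, -0.025, 0], [0, 0, 0.14], 0], [[-0.006, -0.025, 0], [0, 0, 0.14], 0], [[-0.006, -0.025, 0], [0, 0, 0.14], 0]]}}

```text
clock: 85.75
position: [0.4856, -0.3444, 0.1727]
ee_rot: [-2.52, -1.874, 0.0]
force: [-0.0, 0.6, -4.6]
width: 0.32
```

Emit:
{"method": "send_rows", "body": {"deltas": [[[-0.003, 0, -0.02], [0, 0, 0], 0], [[0, 0, -0.03], [0, 0, 0], 0], [[0, 0, -0.03], [0, 0, 0], 0], [[0, 0, -0.03], [0, 0, 0], 0], [[0, 0, -0.015], [0, 0, 0], 0], [[0, 0, -0.008], [0, 0, 0], 0], [[0, 0, 0], [0, 0, 0], 0], [[0, 0, 0], [0, 0, 0], 0], [[0, 0, 0], [0, 0, 0], 0], [[0, 0, 0], [0, 0, 0], 0]]}}

```text
clock: 86.75
position: [0.4857, -0.3447, 0.0434]
ee_rot: [2.523, 1.865, 0.005]
force: [-2.1, 5.1, 21.9]
width: 0.32
```

```bash
python3 st.py | head -2
```

```text
[ 0.48565434 -0.34467122  0.04338521] [-2.1  5.1 21.9] [1.02 0.64 0.02] [ 0.11  0.61  0.62  1.85 -0.47  0.83  0.67] 0.31980436558481157
72.93866490474346
```

Contact came 10 mm earlier than expected. The crank may have slid down in the grip when it came off the hex. One look is needed to check it is upright in the tray.

```bash
python3 - <<'E'
from h import *
i=np.ascontiguousarray(get_image("side")[:,:,::-1])
cv2.imwrite("pics/v11.png",cv2.resize(i[170:340,220:430],(787,600)[:2] if False else (741,600),interpolation=cv2.INTER_CUBIC))
print((proj(P("side"),[[.4857,-.3447,.004],[.4857,-.3447,.092]])-[220,170])*3.529)
E
```

```text
[[531.59409175 439.20413243]
 [550.38438301 365.62720977]]
```

View pics/v11.png

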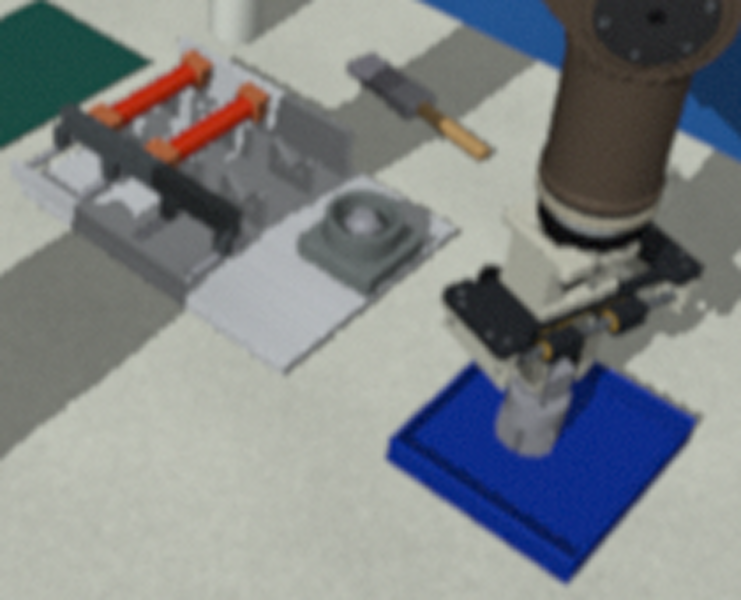

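The keeper bar is against the bar ends at crop (165,155), and the hub stands on the tray floor at (528,450). Easing the press, then releasing.

Emit:
{"method": "send_rows", "body": {"deltas": [[[0, 0, 0.001], [0, 0, 0], 0], [[0, 0, 0.001], [0, 0, 0], 0], [[0, 0, 0], [0, 0, 0], 0], [[0, 0, 0], [0, 0, 0], 0], [[0, 0, 0], [0, 0, 0], 0.06], [[0, 0, 0], [0, 0, 0], 0.06], [[0, 0, 0], [0, 0, 0], 0.06], [[0, 0, 0], [0, 0, 0], 0.06], [[0, 0, 0], [0, 0, 0], 0.06], [[0, 0, 0], [0, 0, 0], 0.06]]}}

```text
clock: 87.85
position: [0.4834, -0.3436, 0.0419]
ee_rot: [-2.527, -1.866, 0.0]
force: [0.3, 0.4, -0.7]
width: 0.654
```

Emit:
{"method": "send_rows", "body": {"deltas": [[[0, 0, 0.01], [0, 0, 0], 0.06], [[0, 0, 0.02], [0, 0, 0], 0.06], [[0, 0, 0.03], [0, 0, 0], 0.06], [[0, 0, 0.03], [0, 0, 0], 0.06], [[0, 0, 0.04], [0, 0, 0], 0.06], [[0, 0, 0.04], [0, 0, 0], 0.06], [[0, 0, 0.03], [0, 0, 0], 0.06], [[0, 0, 0], [0, 0, 0], 0.06], [[0, 0, 0], [0, 0, 0], 0.06], [[0, 0, 0], [0, 0, 0], 0.06]]}}

```text
clock: 88.85
position: [0.483, -0.3431, 0.2413]
ee_rot: [-2.526, -1.865, 0.001]
force: [0.7, -0.1, -0.5]
width: 0.655
```

```bash
python3 - <<'E'
from h import *
print(arm.observe()['position'])
i=np.ascontiguousarray(get_image("side")[:,:,::-1]);t=np.ascontiguousarray(get_image("top")[:,:,::-1]);p=P("wrist");w=np.ascontiguousarray(get_image("wrist")[:,:,::-1]);cv2.imwrite("pics/w12.png",w);np.save("w12.npy",p,allow_pickle=True)
cv2.imwrite("pics/v12.png",np.hstack([cv2.resize(i[180:340,220:430],(400,300),interpolation=cv2.INTER_CUBIC),cv2.resize(w,(400,300))]))
H,S,V=cv2.split(cv2.cvtColor(t,cv2.COLOR_BGR2HSV));m=((H<16)|(H>172))&(S>110)&(V>60)
print(world_rect(P("top"),m,.068,60))
E
```

```text
[ 0.48304528 -0.34311281  0.24130287]
[(array([ -76.6, -617.9], dtype=float32), [145.3, 281.2], -1.567, array([493., 387.])), (array([533.1, 165.2], dtype=float32), [26.9, 145.1], 0.048, array([246., 196.])), (array([535.9,  84.7], dtype=float32), [26.1, 148.0], 0.016, array([268., 206.]))]
```

View pics/v12.png

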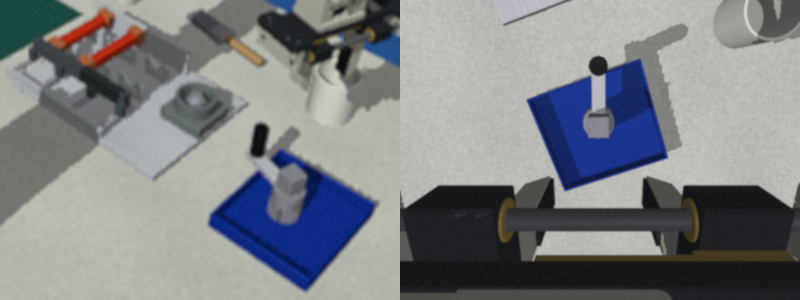

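The crank stands upright in the tray (hub at wrist crop (598,122)). For a final check I'll look down on the keeper and bar ends.

Emit:
{"method": "send_rows", "body": {"deltas": [[[-0.005, 0.035, 0], [0, 0, 0.14], 0.06], [[-0.005, 0.035, 0], [0, 0, 0.14], 0.06], [[-0.005, 0.035, 0], [0, 0, 0.14], 0.06], [[-0.005, 0.035, 0], [0, 0, 0.14], 0.06], [[-0.005, 0.035, 0], [0, 0, 0.14], 0.06], [[-0.005, 0.035, 0], [0, 0, 0.14], 0.06], [[-0.005, 0.035, 0], [0, 0, 0.14], 0.06], [[-0.005, 0.035, 0], [0, 0, 0.14], 0.06], [[-0.005, 0.035, 0], [0, 0, 0.14], 0.06], [[-0.005, 0.035, 0], [0, 0, 0.14], 0.06]]}}

```text
clock: 90.0
position: [0.4328, 0.0076, 0.2417]
ee_rot: [-0.722, -3.057, 0.001]
force: [0.8, 0.4, -0.0]
width: 0.655
```

Emit:
{"method": "send_rows", "body": {"deltas": [[[-0.001, 0.035, 0], [0, 0, 0.14], 0.06], [[-0.001, 0.035, 0], [0, 0, 0.14], 0.06], [[-0.001, 0.035, 0], [0, 0, 0.14], 0.06], [[-0.001, 0.012, 0], [0, 0, 0.06], 0.06], [[0, 0, 0], [0, 0, 0], 0.06], [[0, 0, 0], [0, 0, 0], 0.06], [[0, 0, 0], [0, 0, 0], 0.06], [[0, 0, 0], [0, 0, 0], 0.06], [[0, 0, 0], [0, 0, 0], 0.06], [[0, 0, 0], [0, 0, 0], 0.06]]}}

```text
clock: 91.0
position: [0.4296, 0.1229, 0.2421]
ee_rot: [-0.014, 3.141, 0.0]
force: [-0.1, 1.0, -0.6]
width: 0.652
```

```bash
python3 - <<'E'
from h import *
o=arm.observe();print(o['position'],o['ee_rot'],o['force'])
w=np.ascontiguousarray(get_image("wrist")[:,:,::-1]);cv2.imwrite("pics/w13.png",w)
cv2.imwrite("pics/v13.png",cv2.resize(w[100:250,180:380],(800,600),interpolation=cv2.INTER_CUBIC))
E
```

```text
[0.4295863  0.12291074 0.24209581] [-1.44416552e-02  3.14145249e+00  9.27240048e-05] [-0.09791766  1.00759458 -0.55144248]
```

View pics/v13.png

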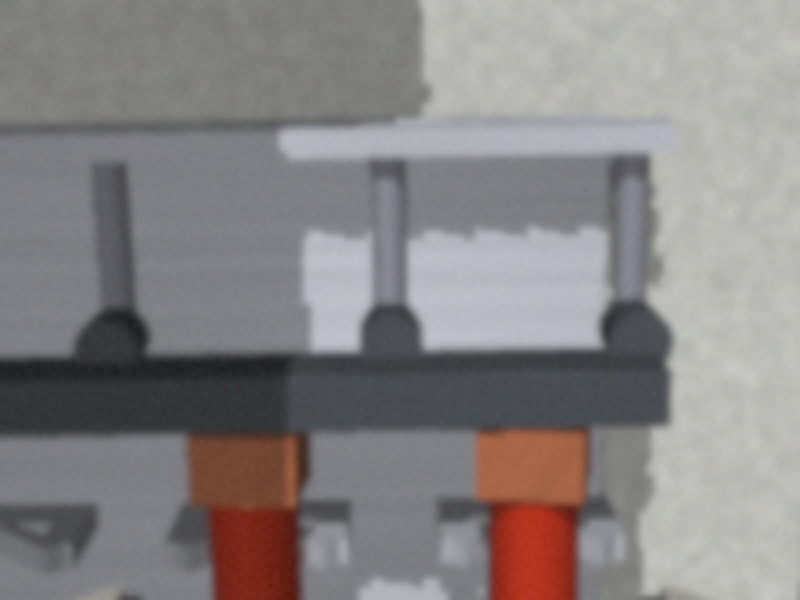

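The keeper face at row ≈432 sits right at the near ends of both conductors, (245,435) and (532,432). Both lie in their V plates, and nothing touches the robot.

```bash
python3 -c "
from cell import job;print(job.sign_off())"
```

```text
the job is handed in; nothing more can be done
None
```

I loaded both conductors on the mat into nest0 and nest1 and pushed them to the fence. I then closed the keeper with the crank, stood the crank back in the blue tray, and handed the job in at about 91 s.

**Last checks**
- **Conductors:** in the final wrist view both lie in their V plates, with the keeper face right at their near ends.
- **Keeper:** turning stopped hard after about 3.4 rad. Torque rose to about 2 N m and the crank's head began to slip in the fingers. I took that as the end stop; I could not read the keeper position directly.
- **Crank:** it stands upright in the tray, seen from the side and from the wrist.
- **Robot and bystanders:** the robot was clear of everything, with force near zero. The bottle, mug and brush were never approached, but I did not measure them again at the end.

**What went wrong or disagreed**
- **Finger tips:** they are about 30–35 mm higher than the stated TCP, so my first two grasps closed above the bar. I corrected for this by touch and by camera.
- **Bar A:** it first stuck by friction, then measured 2–3 mm short of the fence. I re-seated it, after which its end matched the other bar's within the jig's tilt.
- **Final overhead view:** it put bar A's tilt at 0.048 rad from a partly hidden outline, against 0.023 rad earlier. I trusted the wrist view.
- **Crank:** it touched the tray floor about 10 mm sooner than expected, probably because it slid in the grip coming off the hex.
- **Camera and viewing:** the wrist camera's positions are off towards the picture's edges, so I measured near its centre. I viewed 20 pictures, six over the budget of 14.

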